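# Clear the stock rack and put the tube away

## Task

An offcut of white board has been left lying across the free compartments of the plywood stock rack. Clear it off into the grey scrap box at the end of the rack, then take the square aluminium tube from the battens and stand it on end in a free compartment, letting it down to the bottom without ramming it. Leave the flat bar on the battens and the screw jar behind the rack where they are.

Things in the scene. Friction and masses are not known exactly. Their poses are not given: they have to be found in the camera images.
- rack: Fixed ply rack, 100 mm high, 58 (x) x 242 mm (y): a row of five open-topped compartments, 34 x 34 mm inside, 46 mm apart along y, walls 12 mm; bottom (a 96 x 242 x 12 mm foot board) 88 mm below the rim. Origin: centre of underside; y points to the scrap box, z up. Compartments y=-92 mm (stock up to 138 mm high, in its -y half) and y=-46 (stubs, tops 10 mm below rim) are full; y=0, 46, 92 are free.
- cell_a (a point): Centre of the mouth (rim height, 100 mm) of the free compartment at rack y = 0; axes as the rack.
- cell_b (a point): The same for the free compartment at rack y = 46 mm.
- cell_c (a point): The same for the free compartment at rack y = 92 mm, the one next to the scrap box.
- scrap_box: Fixed open grey plastic box, 160 (x) x 200 (y) x 75 mm high, wall and floor 6 mm, standing against the +y end of the rack (gap 2 to 12 mm), its rim 25 mm lower than the rack's. Origin: centre of its underside; axes nearly along the rack's.
- offcut_mid (a point): Loose offcut of white foamed board, 110 (x) x 150 (y) x 10 mm, about 0.12 kg, lying flat on the rack's rim over the free compartments, +y end jutting a few mm past the rack's end; a 25 x 30 mm piece is missing at its -x, +y corner. Too wide for the jaws; it slides when pushed at its edge. Point: middle of the 110 x 150 mm outline, half-way up; y along the 150 mm, roughly along the rack's y.
- battens: Two fixed wooden battens, each 20 mm (x) x 180 mm (y) x 40 mm high, side by side at x = -55 and +55 mm. Origin: half-way between them on the table. The tube and the flat bar lie across them, 110 mm apart, in either order.
- screw_jar: Bystander: screw jar with a steel lid, 72 mm across, 85 mm high, on the far side of the rack; origin in the middle of its underside.
- tube_mid (a point): Loose aluminium square tube with black plugged ends, 25 x 25 x 180 mm, about 0.1 kg, lying on the battens, its axis level and 52 mm above the table. Either end may go down. Point: its very centre; x along its length.
- flat_bar_mid (a point): Bystander: loose aluminium flat bar, 200 x 40 x 10 mm, lying flat on the battens beside the tube. Point: its very centre; x along its length.
Mind the look-alikes: they are no part of the job. Leave any green or yellow look-alike of the part that bears tube_mid alone.

How it is judged:
By the outcome, as a careful person would: the job done as asked, in the order asked, and still so for the second after the job is handed in, with the robot touching nothing.
It also fails if it takes over 50 s, if anything falls off the work surface, if the arm or the gripper's body presses on something with over 40 N, if the wrist force passes 120 N, or if a joint passes its speed limit or range.

## Robot

A 6-joint arm with a two-finger parallel gripper is mounted at the origin on the work surface. World frame = base frame: x ahead of the robot, y to its left, z up, the work surface at z = 0. Lengths are in m, angles in rad, forces in N, time in s.
With the tool pointing down it reaches from about 0.225 to 0.875 m from the base axis. Payload 3.4 kg.
Tool frame: the origin (TCP) lies midway between the tips of the shut fingers; the grasp point (between the pads) lies behind it (manip.grip_point_offset is the z of the grasp point in the tool frame, in m); z points along the fingers, x is the direction in which the jaws open and shut, and the axes are right-handed (so a half turn about z gives the same grasp; the last joint's range is limited). The gripper opens to 85 mm and grips with 20 to 120 N. Pads are 22 mm wide; open, the fingers measure 114 mm over their backs; the gripper's body (76 mm by 85 mm) begins 54 mm behind the grasp point. The pads swing forward as they close: fully open they stand 13 mm farther back than shut.
Start: joints at [-1.38, 0.276, 1.505, -0, 1.361, -0.121], TCP at [0.176, -0.547, 0.231] pointing down, gripper open.
Joint ranges: [-2.89, 2.89], [-0.75, 2.08], [0.22, 2.7], [-1.18, 4.32], [0.11, 2.71], [-2.7, 2.7]. Speed limits (rad/s): [2.57, 2.57, 3.14, 3.14, 3.14, 3.14].

## Interface

Orientations are given as a unit quaternion [w, x, y, z].
In Python, from rig import manip, eyes, recognise, regions_of, mark_of gives the robot as it stands.
- The arm moves only by the shell command python3 -m inch 'ROWS' [FORCE]. ROWS is JSON, a list of rows, each a list of 5 numbers: the gripper command: -1 is shut, 1 is fully open, values between are in proportion, then the shift along the tool's x, y, z in mm, then the turn about the tool's z in degrees. A call has 1 to 20 rows; each row shifts and turns the pose as measured when the row begins, along the tool's axes as they then stand; what a row does not reach is not made up. A row lasts 1/12 s, in which the tool goes at most 41.7 mm and 7.16 degrees, less where a joint would pass 70% of its speed; a pose out of reach is approached as far as the arm can. A call with a gripper value outside its range is refused whole. The fingers move at their own pace and stop on an object; FORCE is the grip in N (left out, the last holds). Time passes only in rows, so rows that do not move let the fingers close. It gives the time, the measured TCP pose, the force and the opening at its end, in the units of the state.
- manip.get_state(): the state, without advancing time (a new reading comes with each control period).
- eyes.get_image(name): name is "scene" or "top" or "wrist"; returns a dict with "frame" (480x640x3 uint8, red, green, blue), "K" (3x3 intrinsics, pixels), "k1" (the pictures are not rectified: a ray, as slopes to the right and down, at radius r is drawn at 1 + k1 r^2 times it, then the intrinsics apply), "rvec" (rotation vector, rad) and "tvec" (3), from world to camera coordinates, as OpenCV has them; the wrist camera has in their place "mount" (4x4, takes a point from camera to tool coordinates, whose origin is the TCP and whose axes are the tool frame's). Camera axes: x right, y down, z forward; pixel columns grow to the right and rows downward; lengths in m; the calibration is good to about 2 mm. A picture is of the moment at which its call begins: read the wrist's pose just before it. There is no depth.
- manip.sign_off(): hands the job in, once; it reports no verdict.
Trained networks look in a picture, given as the dict that the camera call returned (one of the last four; its "shot" number tells which), for a name from the list of things; names that differ only in an ending like _2 or _b are one class to them, and where a whole thing is asked for, a point or a joint stands for the part that bears it (a point fixed in the world has none). Each returns a list of dicts, best first, with "confidence" (0 to 1); they miss things now and then, are a little off and sometimes report something else, mostly with a low value. They report only what shows in the picture. A call takes as long as a camera call. They do not tell look-alikes from the thing itself.
- recognise(picture, target): "bbox" ([left, top, width, height] in pixels, round what is visible of it).
- regions_of(picture, target): "mask" (480x640 bool, what is visible of it) and "bbox" ([left, top, width, height] in pixels, round what is visible of it).
- mark_of(picture, target): "point" ([row, column] in pixels: a listed point, or the origin of a listed thing).
The state is a dict: "clock": time; "qpos": joint angles; "qd": joint speeds; "effort": joint torques, N m; "position": TCP position; "ee_rot": TCP orientation; "contact_force": force on the tool from outside, world axes, zero at the start; "moment": the same for the moment, N m; "width": finger opening in m.
Only numpy, scipy, OpenCV 4.12 (cv2) and the standard library are available. Lean on these libraries where they do the work, as an engineer would, in place of code of your own. Each camera call takes 0.05 s, during which the arm holds its last target.

## Working session

There is one attempt and no reset: what is moved stays moved. The work goes in short steps, Python scripts to look and compute and a shell command to move; the robot and the scene stay as the last step left them, time stands still between calls to the robot, and variables do not carry over. Pictures are saved under pics/ and viewed, and the job is handed in when it is done.

```bash
ls; mkdir -p pics; python3 - <<'E'
from rig import manip, eyes
import cv2
print(manip.get_state(), manip.grip_point_offset)
for n in ("scene","top","wrist"):
    p=eyes.get_image(n)
    print(n,{k:v for k,v in p.items() if k!="frame"})
    cv2.imwrite(f"pics/{n}0.png",p["frame"][:,:,::-1])
E
```

```text
pics
{'clock': 0.0, 'qpos': array([-1.38002232e+00,  2.76619944e-01,  1.50617499e+00,  2.57942586e-05,
        1.36065489e+00, -1.20986973e-01]), 'qd': array([ 1.46384647e-03,  1.01070387e-03,  2.14329832e-04, -9.74787186e-05,
        4.18553509e-04, -5.04839752e-06]), 'effort': array([-1.48771753e-03, -4.16775656e+01, -2.45804965e+01, -3.56933442e-04,
        1.09767247e-02, -1.25025664e-05]), 'position': array([ 0.17628227, -0.54675412,  0.23040879]), 'ee_rot': array([-6.42525690e-04,  8.08309635e-01, -5.88756886e-01, -6.70515542e-04]), 'contact_force': array([-0.67762666, -0.03194999, -0.07942508]), 'moment': array([ 0.06520997, -0.02369442, -0.05436261]), 'width': 0.08531954711717199} -0.0187
scene {'K': array([[498.02261456,   0.        , 321.54255009],
       [  0.        , 498.02261456, 238.55314901],
       [  0.        ,   0.        ,   1.        ]]), 'k1': 0.0032271874089813456, 'rvec': array([ 1.20160597,  2.11022221, -1.13585996]), 'tvec': array([ 0.27696026, -0.17086932,  1.2958881 ]), 'shot': 1}
top {'K': array([[478.43187515,   0.        , 324.29995552],
       [  0.        , 478.43187515, 244.55501864],
       [  0.        ,   0.        ,   1.        ]]), 'k1': -0.06790038301121158, 'rvec': array([ 2.15521636, -2.13738474,  0.15165561]), 'tvec': array([-0.03940899,  0.540594  ,  0.9532896 ]), 'shot': 2}
wrist {'K': array([[403.07691606,   0.        , 317.93960877],
       [  0.        , 403.07691606, 240.62561354],
       [  0.        ,   0.        ,   1.        ]]), 'k1': -0.0003815269340154502, 'mount': array([[ 9.99999916e-01,  4.09184821e-04,  2.43997244e-05,
         2.79160611e-04],
       [-3.95566865e-04,  9.47684871e-01,  3.19207187e-01,
        -8.25504475e-02],
       [ 1.07491486e-04, -3.19207170e-01,  9.47684954e-01,
        -1.41832195e-01],
       [ 0.00000000e+00,  0.00000000e+00,  0.00000000e+00,
         1.00000000e+00]]), 'shot': 3}
```

View pics/scene0.png

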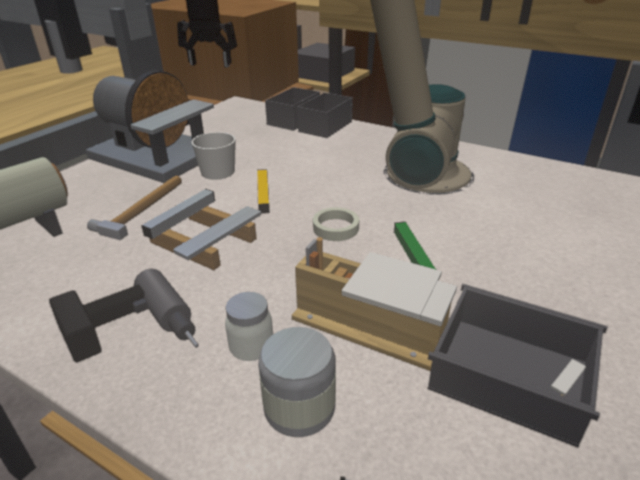

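View pics/top0.png

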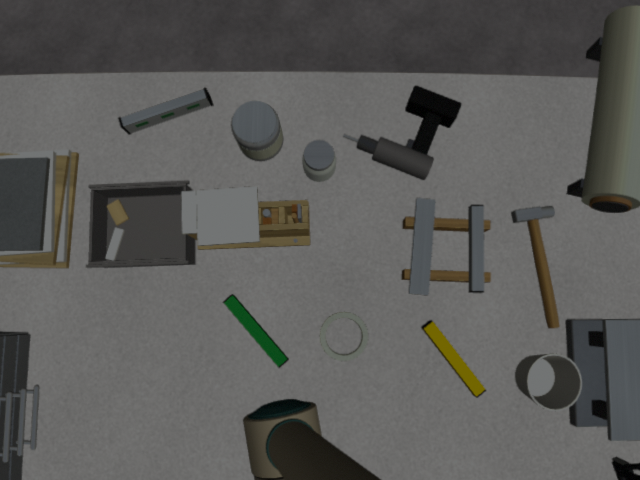

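View pics/wrist0.png

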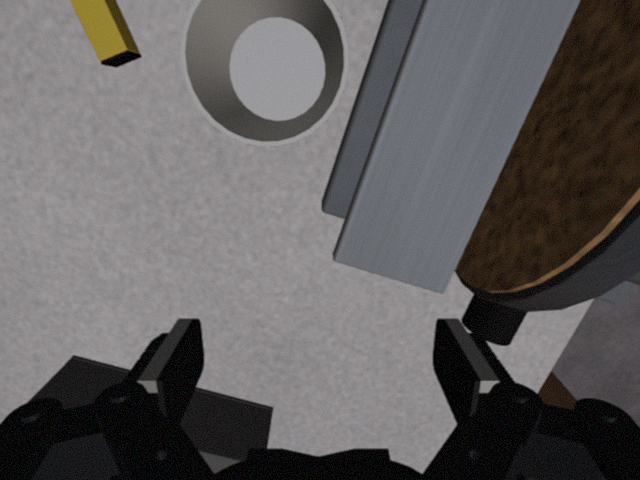

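The tube is the narrower bar at right on the battens in the top view (476,248). The flat bar is the wider one at (423,246). Candidates for the tube:
- Bar at (476,248) on the battens
- Flat bar (423,246)
- Green bar (256,330)
- Yellow bar (453,358)
- Grey level-like bar with green marks (166,111)

I choose (476,248) because it's on the battens and has black ends. Next I'll check a crop and measure.

```bash
cat > h.py <<'E'
import numpy as np, cv2
from rig import manip, eyes, recognise, regions_of, mark_of
from scipy.spatial.transform import Rotation as R
def cam(p,st=None):
    if 'rvec' in p:
        Rm=R.from_rotvec(p['rvec']).as_matrix(); t=p['tvec']
        return Rm.T, -Rm.T@t
    q=st['ee_rot']; T=R.from_quat(np.r_[q[1:],q[0]]).as_matrix(); M=p['mount']
    return T@M[:3,:3], T@M[:3,3]+st['position']
def ray(p,uv,st=None):
    Rc,c=cam(p,st); K=p['K']
    d=(np.array([(uv[0]-K[0,2])/K[0,0],(uv[1]-K[1,2])/K[1,1]]))
    s=d.copy()
    for _ in range(20): s=d/(1+p['k1']*(s@s))
    v=Rc@np.array([s[0],s[1],1]); return c,v
def atz(p,uv,z,st=None):
    c,v=ray(p,uv,st); return c+v*(z-c[2])/v[2]
def proj(p,X,st=None):
    Rc,c=cam(p,st); x=Rc.T@(np.asarray(X)-c); s=x[:2]/x[2]; s=s*(1+p['k1']*(s@s)); K=p['K']
    return np.array([K[0,0]*s[0]+K[0,2],K[1,1]*s[1]+K[1,2]])
def rect(p,mask,z,st=None):
    cs,_=cv2.findContours(mask.astype('uint8'),cv2.RETR_EXTERNAL,cv2.CHAIN_APPROX_NONE)
    c=max(cs,key=cv2.contourArea)[:,0,:]
    P=np.array([atz(p,u,z,st)[:2] for u in c])*1000
    (cx,cy),(w,h),a=cv2.minAreaRect(P.astype('float32')); return np.round([cx,cy,w,h,a],1)
def save(p,n,crop=None,s=1):
    f=p['frame'][:,:,::-1]
    if crop: x,y,w,h=crop; f=cv2.resize(f[y:y+h,x:x+w],None,fx=s,fy=s,interpolation=cv2.INTER_CUBIC)
    cv2.imwrite(f'pics/{n}.png',f)
E
python3 - <<'E'
from h import *
Z=dict(rack=0,cell_a=.1,cell_b=.1,cell_c=.1,scrap_box=0,offcut_mid=.105,battens=0,tube_mid=.052,flat_bar_mid=.045,screw_jar=0)
for cn in ("top","scene"):
    p=eyes.get_image(cn)
    for k,z in Z.items():
        for m in mark_of(p,k)[:2]:
            r,c=m['point']; print(cn,k,round(m['confidence'],2),np.round([c,r]),np.round(atz(p,(c,r),z)[:2]*1000,1))
    if cn=="top":
        for k,z in dict(rack=.1,scrap_box=.075,offcut_mid=.11,tube_mid=.0645,flat_bar_mid=.05,screw_jar=.085).items():
            for m in regions_of(p,k)[:2]: print('mask',k,round(m['confidence'],2),m['bbox'],rect(p,m['mask'],z))
        save(p,'topA',(80,170,240,120),3.3); save(p,'topB',(390,180,120,130),4)
    else: save(p,'sceneA',(280,230,330,200),2.4)
E
```

```text
top rack 0.83 [252. 224.] [589.6 122.6]
top cell_a 0.98 [245. 217.] [585.7 121.6]
top cell_a 0.17 [218. 216.] [587.6 174.1]
top cell_b 0.98 [245. 217.] [585.7 121.6]
top cell_b 0.17 [218. 216.] [587.6 174.1]
top cell_c 0.98 [245. 217.] [585.7 121.6]
top cell_c 0.17 [218. 216.] [587.6 174.1]
top scrap_box 0.75 [147. 228.] [579.2 353.2]
top offcut_mid 0.88 [219. 215.] [588.3 172.2]
top tube_mid 0.92 [453. 362.] [ 304.9 -293.8]
top tube_mid 0.79 [257. 328.] [369.9  97.8]
top flat_bar_mid 0.78 [422. 248.] [ 533.6 -235.5]
top screw_jar 0.73 [322. 168.] [717.6 -27.2]
mask rack 0.91 [189.0, 198.9, 121.0, 50.6] [571.9 104.7  93.7 221.    2.3]
mask rack 0.47 [84.5, 182.0, 111.3, 88.7] [571.6 330.2 171.6 216.6   3.1]
mask scrap_box 0.57 [87.9, 180.9, 109.0, 85.8] [576.1 339.2 175.2 220.9   2.8]
mask offcut_mid 0.83 [179.4, 187.0, 75.8, 61.0] [586.4 168.7 113.7 150.2   4.3]
mask tube_mid 0.89 [470.2, 203.2, 18.3, 91.7] [ 534.8 -344.1   30.8  179.4   88.1]
mask tube_mid 0.73 [422.8, 322.8, 60.3, 73.3] [ 312.8 -290.7  175.5   30.4   37.3]
mask flat_bar_mid 0.89 [407.2, 196.1, 29.7, 98.5] [ 540.  -235.1   41.7  203.4   85.1]
mask flat_bar_mid 0.23 [86.0, 182.1, 108.9, 84.9] [580.7 349.1 179.7 226.6   2.8]
mask screw_jar 0.62 [301.2, 141.2, 34.3, 36.0] [ 7.081e+02 -2.080e+01  8.890e+01  6.920e+01  4.000e-01]
mask screw_jar 0.53 [178.6, 186.2, 80.0, 61.2] [590.6 175.1 114.8 156.    4.3]
scene rack 0.81 [370. 324.] [581.4 119.5]
scene scrap_box 0.86 [511. 375.] [573.2 349. ]
scene scrap_box 0.54 [249. 346.] [724.2 -22.3]
scene offcut_mid 0.97 [402. 285.] [584.6 169.6]
scene offcut_mid 0.52 [369. 326.] [687.9 166.9]
scene battens 0.66 [206. 238.] [ 522.9 -292.5]
scene tube_mid 0.96 [415. 254.] [427.5 132.6]
scene tube_mid 0.92 [178. 212.] [ 534.  -352.7]
scene flat_bar_mid 0.87 [215. 233.] [ 548.6 -237.7]
scene screw_jar 0.78 [248. 346.] [724.8 -23.7]
```

View pics/topA.png

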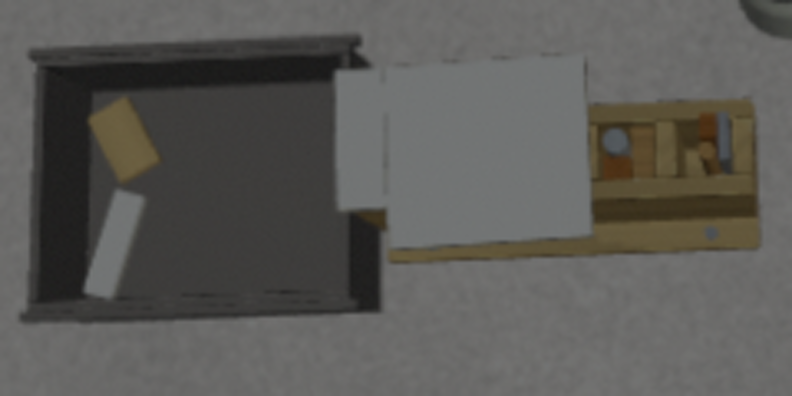

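View pics/topB.png

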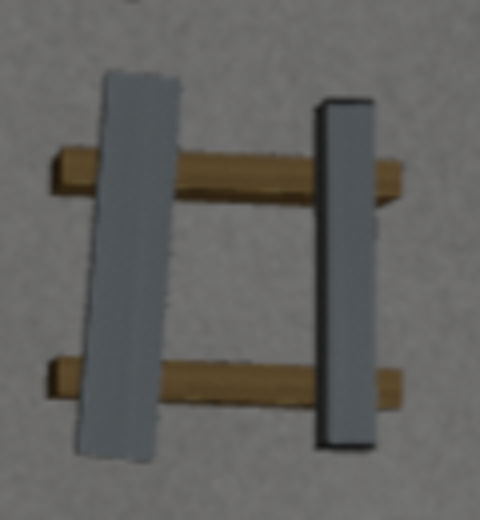

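View pics/sceneA.png

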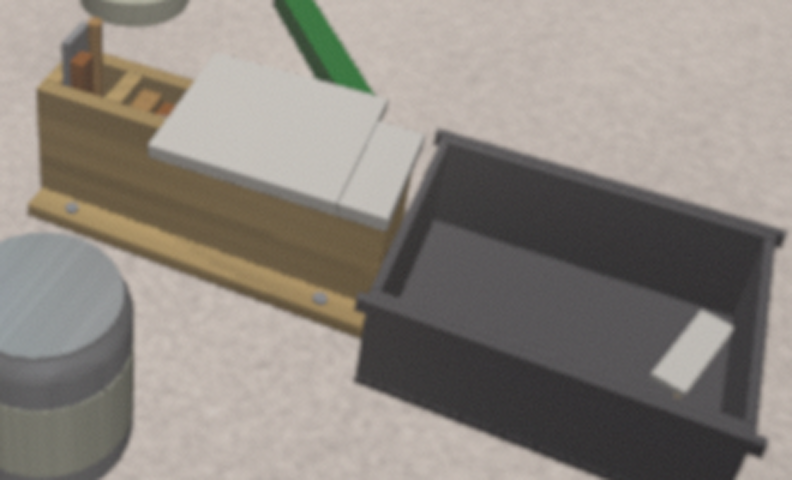

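```bash
python3 - <<'E'
from h import *
p=eyes.get_image("top")
o=np.array([80,170])
def A(n,uv,z): print(n,np.round(atz(p,np.array(uv)/3.3+o,z)[:2]*1000,1))
for n,uv in dict(off_my_px=(586,55),off_my_mx=(593,237),off_px_py=(336,70),off_notch=(388,248)).items(): A(n,uv,.11)
for n,uv in dict(r1=(752,100),r2=(757,192)).items(): A(n,uv,.1)
for n,uv in dict(f1=(760,248),f2=(390,262)).items(): A(n,uv,.012)
for n,uv in dict(b1=(32,53),b2=(358,40),b3=(24,318)).items(): A(n,uv,.075)
q=np.array([390,180])
for n,uv in dict(t1=(324,103),t2=(374,102),t3=(326,446),t4=(374,446)).items(): print(n,np.round(atz(p,np.array(uv)/4+q,.0645)[:2]*1000,1))
for n,uv in dict(f1=(105,72),f2=(180,78),f3=(76,455),f4=(154,460)).items(): print(n,np.round(atz(p,np.array(uv)/4+q,.05)[:2]*1000,1))
for n,uv in dict(ba=(60,149),bb=(402,161),bc=(55,358),bd=(402,370)).items(): print(n,np.round(atz(p,np.array(uv)/4+q,.04)[:2]*1000,1))
s=manip.get_state(); print(cam(p)[1]); 
E
```

```text
off_my_px [644.3  96.8]
off_my_mx [534.9  89.4]
off_px_py [634.4 246.3]
off_notch [527.5 209.8]
r1 [620.  -2.]
r2 [564.2  -5.7]
f1 [543.2  -5.1]
f2 [532.1 234.6]
b1 [654.1 452.1]
b2 [662.7 244.5]
b3 [487.2 443.4]
t1 [ 620.3 -336. ]
t2 [ 621.1 -362.1]
t3 [ 444.6 -330.8]
t4 [ 444.7 -355.2]
f1 [ 638.9 -225.8]
f2 [ 636.1 -265.1]
f3 [ 440.  -207.3]
f4 [ 437.7 -246.9]
ba [ 599.8 -203.2]
bb [ 595.2 -384. ]
bc [ 490.2 -198.9]
bd [ 485.1 -379.4]
[ 0.3995279  -0.03741888  1.02055538]
```

```bash
cat >> h.py <<'E'
def to(xyz=None,yaw=None):
    s=manip.get_state(); q=s['ee_rot']; T=R.from_quat(np.r_[q[1:],q[0]]).as_matrix()
    y=np.degrees(np.arctan2(T[1,0],T[0,0]))
    print('t',round(s['clock'],2),'pos',np.round(s['position']*1000,1),'yaw',round(y,2),'F',np.round(s['contact_force'],1),'w',round(s['width']*1000,1),'q6',round(s['qpos'][5],2))
    if xyz is not None: print('tool shift mm',np.round(T.T@(np.array(xyz)-s['position']*1000),1))
    if yaw is not None: print('tool turn',round(-(yaw-y),2))
    return s
E
python3 -m inch '[[0.2,0,0,0,-6.9],[0.2,0,0,0,-6.9],[0.2,0,0,0,-6.9],[0.2,0,0,0,-6.9],[0.2,0,0,0,-6.9],[0.2,0,0,0,-6.9],[0.2,0,0,0,-6.9],[0.2,0,0,0,-6.9],[0.2,0,0,0,-6.9],[0.2,0,0,0,-6.9],[0.2,0,0,0,-6.9]]'
python3 -c "
from h import *
to([593,60,180],3.8)"
```

```text
clock: 2.52
position: [0.1764, -0.5473, 0.2313]
ee_rot: [0.0, 0.998, 0.057, -0.0]
contact_force: [0.3, 0.8, -0.3]
width: 0.0516
t 2.52 pos [ 176.4 -547.3  231.3] yaw 6.58 F [ 0.3  0.8 -0.3] w 51.6 q6 -1.49
tool shift mm [ 483.5 -555.6   51.3]
tool turn 2.78
```

```bash
python3 -m inch '[[0.2,27,-31,0,0.3],[0.2,27,-31,0,0.3],[0.2,27,-31,0,0.3],[0.2,27,-31,0,0.3],[0.2,27,-31,0,0.3],[0.2,27,-31,0,0.3],[0.2,27,-31,0,0.3],[0.2,27,-31,0,0.3],[0.2,27,-31,0,0],[0.2,27,-31,0,0],[0.2,27,-31,0,0],[0.2,27,-31,0,0],[0.2,27,-31,0,0],[0.2,27,-31,0,0],[0.2,27,-31,0,0],[0.2,27,-31,0,0],[0.2,27,-31,0,0]]'
python3 - <<'E'
from h import *
s=to([592,58,180],3.8); p=eyes.get_image("wrist"); save(p,'w1')
E
```

```text
clock: 3.93
position: [0.5929, 0.0181, 0.2295]
ee_rot: [0.006, 0.999, 0.031, 0.003]
contact_force: [0.7, -1.0, 0.2]
width: 0.0514
t 3.93 pos [592.9  18.1 229.5] yaw 3.55 F [ 0.7 -1.   0.2] w 51.4 q6 -0.14
tool shift mm [  1.3 -40.5  49. ]
tool turn -0.25
```

View pics/w1.png

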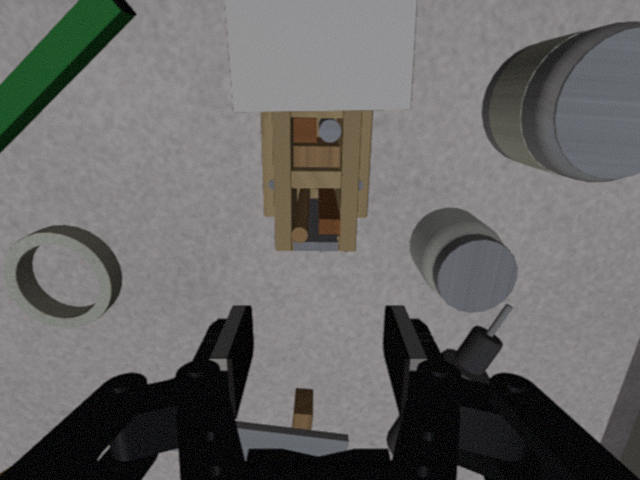

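```bash
python3 - <<'E'
from h import *
s=to(); p=eyes.get_image("wrist")
for n,uv,z in (('o1',(233,112),.11),('o2',(411,108),.11),('r1',(275,250),.1),('r2',(355,250),.1),('foot',(265,216),.012),('foot2',(367,216),.012),('stubwall',(292,180),.1),('rackL',(272,112),.1),('rackR',(361,112),.1)): print(n,np.round(atz(p,uv,z,s)*1000,1))
save(p,'w1c',(210,0,230,270),2.2)
E
```

```text
t 3.98 pos [598.1  24.9 229. ] yaw 3.76 F [5.7 3.1 0.9] w 51.6 q6 -0.14
o1 [542.8  98.7 110. ]
o2 [651.9 108.2 110. ]
r1 [570.6   6.2 100. ]
r2 [627.7   9.8 100. ]
foot [553.6   6.1  12. ]
foot2 [647.4  12.   12. ]
stubwall [580.5  57.2 100. ]
rackL [565.8 100.  100. ]
rackR [622.6 103.7 100. ]
```

View pics/w1c.png

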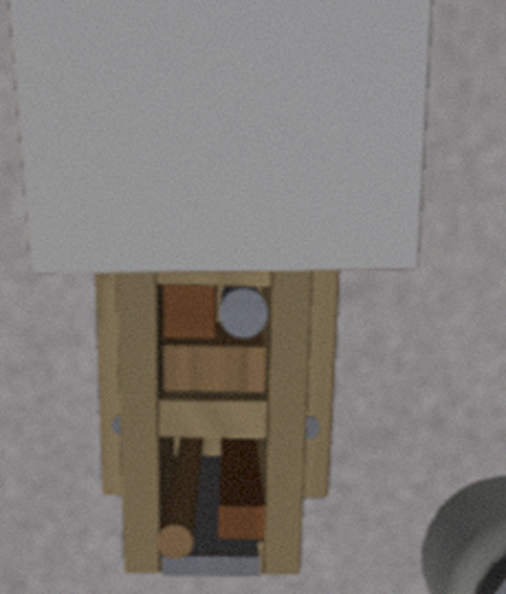

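```bash
python3 -m inch '[[0.2,0,0,0,0],[0.2,0,0,0,0]]'
python3 -c "
from h import *
to([591,56,115],3.8)"
```

```text
clock: 4.2
position: [0.5955, 0.0225, 0.228]
ee_rot: [0.004, 0.999, 0.035, 0.003]
contact_force: [0.6, 0.1, 0.8]
width: 0.0513
t 4.2 pos [595.5  22.5 228. ] yaw 4.06 F [0.6 0.1 0.8] w 51.3 q6 -0.14
tool shift mm [ -2.8 -34.7 112.7]
tool turn 0.26
```

```bash
python3 -m inch '[[0.2,-1,-17,10,0],[0.2,-1,-17,20,0],[0.2,-1,0,30,0],[0.2,0,0,30,0],[0.2,0,0,20,0],[0.2,0,0,5,0],[0.2,0,0,0,0]]'
python3 - <<'E'
from h import *
s=to([591,56,100],3.8); p=eyes.get_image("wrist"); save(p,'w2')
p=eyes.get_image("scene"); save(p,'s2',(250,180,250,200),3)
E
```

```text
clock: 4.78
position: [0.5889, 0.0473, 0.1128]
ee_rot: [0.006, 1.0, 0.03, 0.006]
contact_force: [-0.5, 0.3, -0.5]
width: 0.0511
t 4.78 pos [588.9  47.3 112.8] yaw 3.39 F [-0.5  0.3 -0.5] w 51.1 q6 -0.08
tool shift mm [ 2.4 -8.8 12.8]
tool turn -0.41
```

View pics/w2.png

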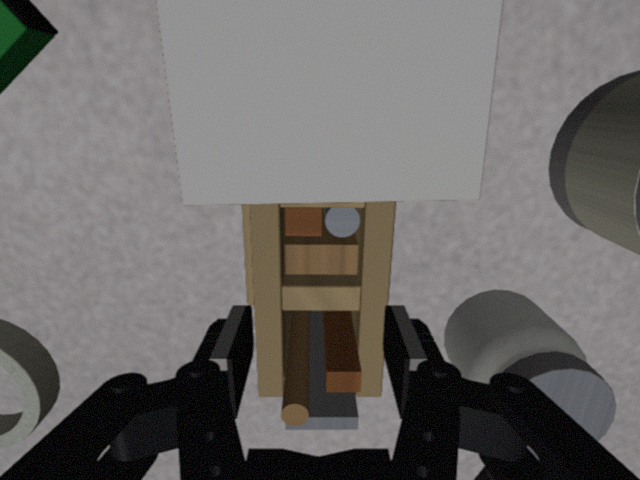

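View pics/s2.png

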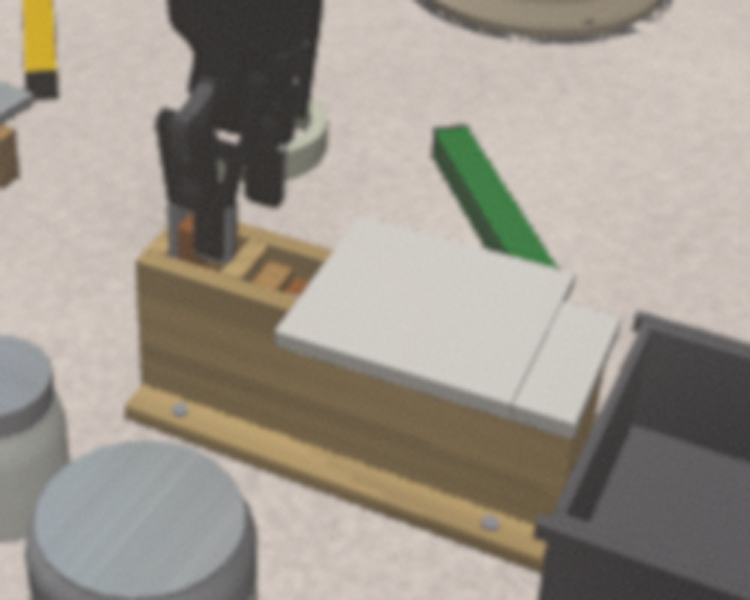

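```bash
python3 -m inch '[[0.2,1,-12,4,0],[0.2,1,-10,5,0],[0.2,0,0,3,0],[0.2,0,0,0,0],[0.2,0,0,0,0]]'
python3 - <<'E'
from h import *
s=to([591,80,99],3.8); p=eyes.get_image("wrist"); save(p,'w3')
p=eyes.get_image("scene"); save(p,'s3',(250,180,250,200),3)
E
```

```text
clock: 5.3
position: [0.5953, 0.0714, 0.1071]
ee_rot: [0.006, 0.999, 0.029, 0.014]
contact_force: [0.0, -0.1, -0.3]
width: 0.0509
t 5.3 pos [595.3  71.4 107.1] yaw 3.34 F [ 0.  -0.1 -0.3] w 50.9 q6 -0.04
tool shift mm [-4.  -8.9  7.8]
tool turn -0.46
```

View pics/s3.png

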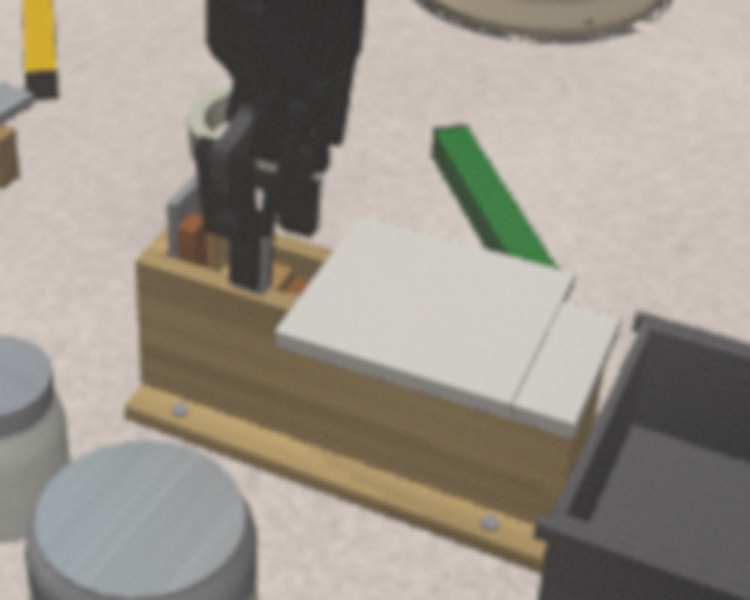

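```bash
python3 -m inch '[[0.2,-2,0,6,0],[0.2,-1,0,5,0],[0.2,0,0,3,0],[0.2,0,0,0,0]]'
python3 - <<'E'
from h import *
s=to([591,80,98],3.8)
p=eyes.get_image("wrist"); save(p,'w4')
E
```

```text
clock: 5.73
position: [0.5938, 0.0707, 0.0987]
ee_rot: [0.006, 0.999, 0.029, 0.016]
contact_force: [-0.4, -0.5, -0.9]
width: 0.0514
t 5.73 pos [593.8  70.7  98.7] yaw 3.3 F [-0.4 -0.5 -0.9] w 51.4 q6 -0.04
tool shift mm [-2.3 -9.5  0.5]
tool turn -0.5
```

View pics/w4.png

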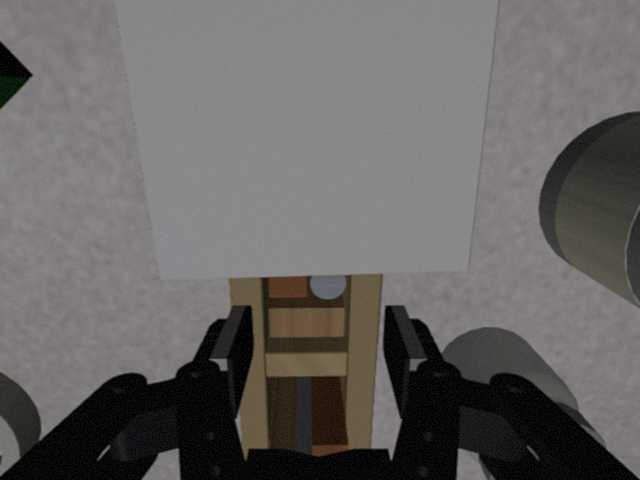

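```bash
python3 -m inch '[[0.2,0,-10,0,0],[0.2,0,-10,0,0],[0.2,0,-10,0,0],[0.2,0,-10,0,0],[0.2,0,0,0,0]]'
python3 - <<'E'
from h import *
s=to()
p=eyes.get_image("wrist"); save(p,'w5')
p=eyes.get_image("scene"); save(p,'s5',(250,180,250,200),3)
E
```

```text
clock: 6.2
position: [0.592, 0.1113, 0.0978]
ee_rot: [0.009, 0.999, 0.029, 0.017]
contact_force: [-0.4, -0.1, 3.8]
width: 0.0513
t 6.2 pos [592.  111.3  97.8] yaw 3.31 F [-0.4 -0.1  3.8] w 51.3 q6 0.04
```

View pics/w5.png

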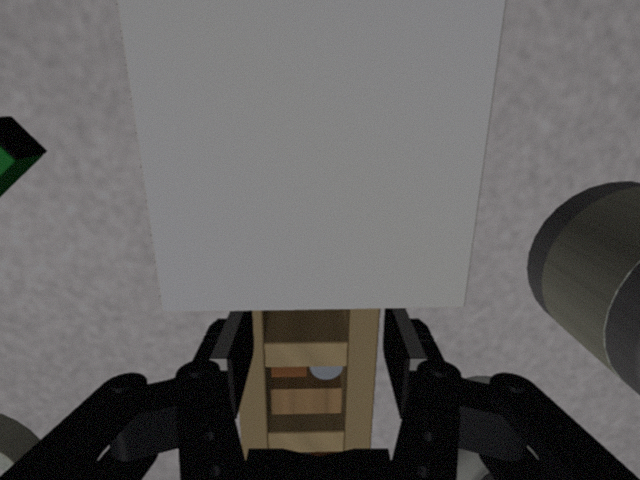

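View pics/s5.png

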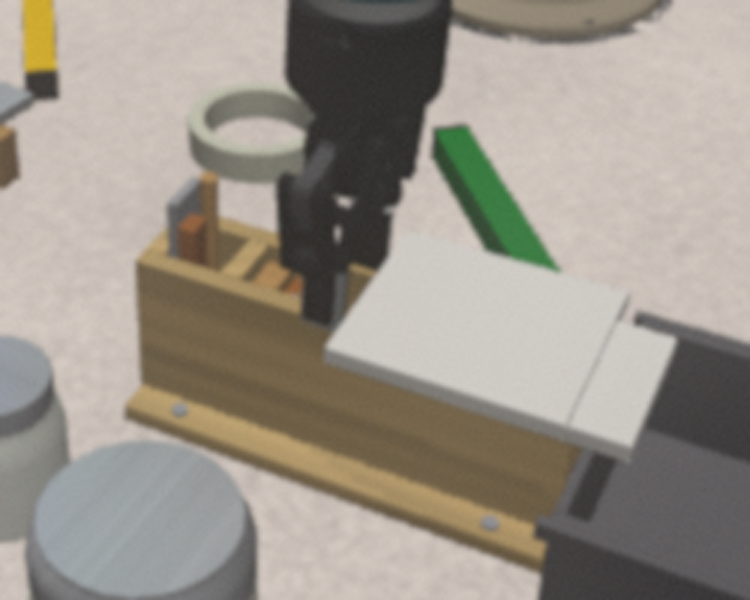

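```bash
python3 -m inch '[[0.2,0,-16,-1.5,0],[0.2,0,-25,0,0],[0.2,0,-28,0,0],[0.2,0,-28,0,0],[0.2,0,-28,0,0],[0.2,0,-10,-3,0],[0.2,0,0,0,0]]'
python3 - <<'E'
from h import *
s=to()
p=eyes.get_image("scene"); save(p,'s6',(300,180,310,250),2.5)
E
```

```text
clock: 6.88
position: [0.586, 0.2441, 0.1]
ee_rot: [0.014, 0.999, 0.029, 0.018]
contact_force: [0.7, -0.3, -0.0]
width: 0.0512
t 6.88 pos [586.  244.1 100. ] yaw 3.32 F [ 0.7 -0.3 -0. ] w 51.2 q6 0.27
```

View pics/s6.png

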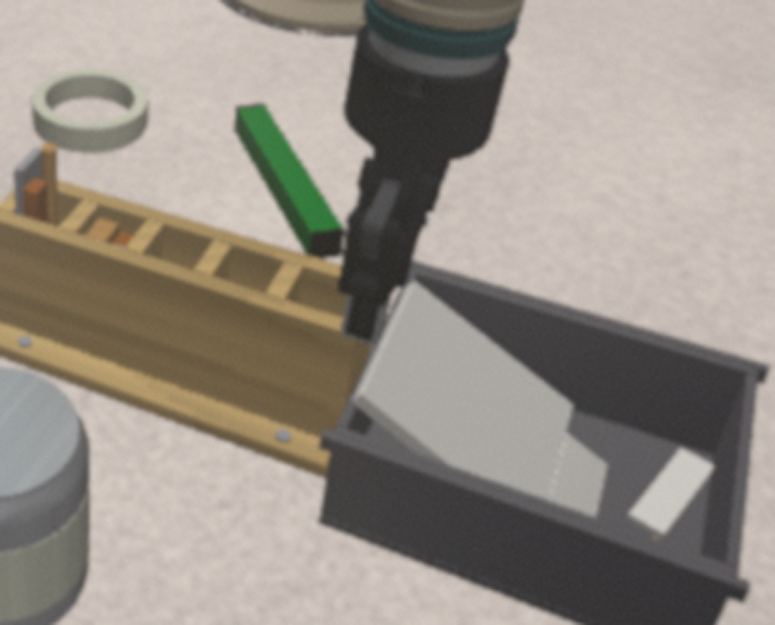

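```bash
python3 -m inch '[[0.2,0,-20,0,0],[0.2,0,-20,0,0],[0.2,0,0,0,0]]'
python3 - <<'E'
from h import *
s=to()
p=eyes.get_image("wrist"); save(p,'w7')
p=eyes.get_image("scene"); save(p,'s7',(300,180,310,250),2.5)
E
```

```text
clock: 7.18
position: [0.5822, 0.2799, 0.0958]
ee_rot: [0.016, 0.999, 0.027, 0.015]
contact_force: [-0.1, -0.3, 0.5]
width: 0.0517
t 7.18 pos [582.2 279.9  95.8] yaw 3.09 F [-0.1 -0.3  0.5] w 51.7 q6 0.33
```

View pics/s7.png

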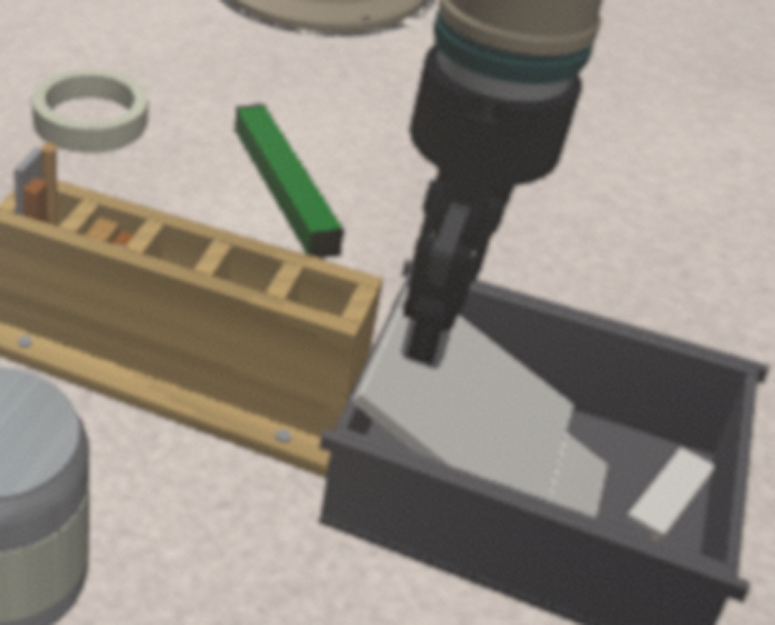

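View pics/w7.png

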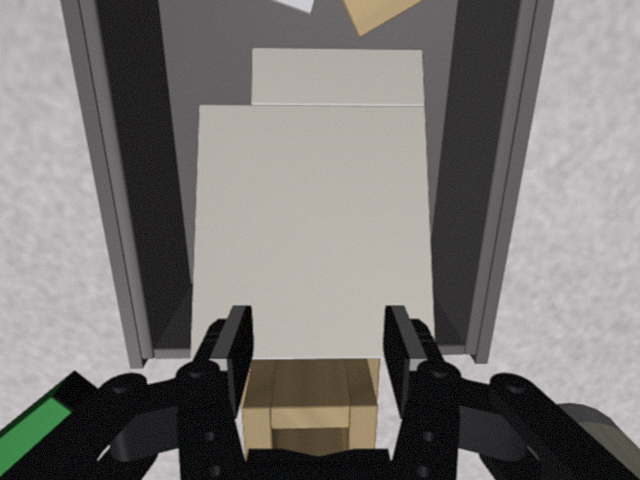

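```bash
python3 -m inch '[[1,0,0,-20,0],[1,0,10,-20,0],[1,0,0,0,0],[1,0,0,0,0]]'
python3 - <<'E'
from h import *
s=to()
p=eyes.get_image("wrist"); save(p,'w8')
q=eyes.get_image("scene"); save(q,'s8',(300,180,310,250),2.5)
q=eyes.get_image("top"); save(q,'t8',(80,170,240,120),3.3)
E
```

```text
clock: 7.62
position: [0.5799, 0.2614, 0.1341]
ee_rot: [0.02, 0.999, 0.024, 0.011]
contact_force: [1.1, -0.4, -0.4]
width: 0.0852
t 7.62 pos [579.9 261.4 134.1] yaw 2.82 F [ 1.1 -0.4 -0.4] w 85.2 q6 0.31
```

View pics/w8.png

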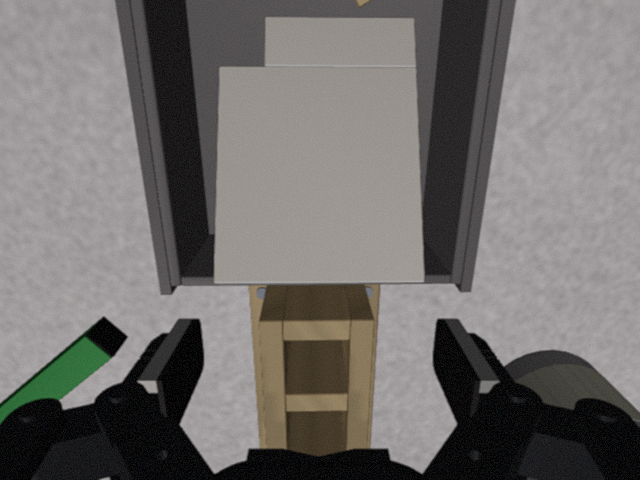

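View pics/s8.png

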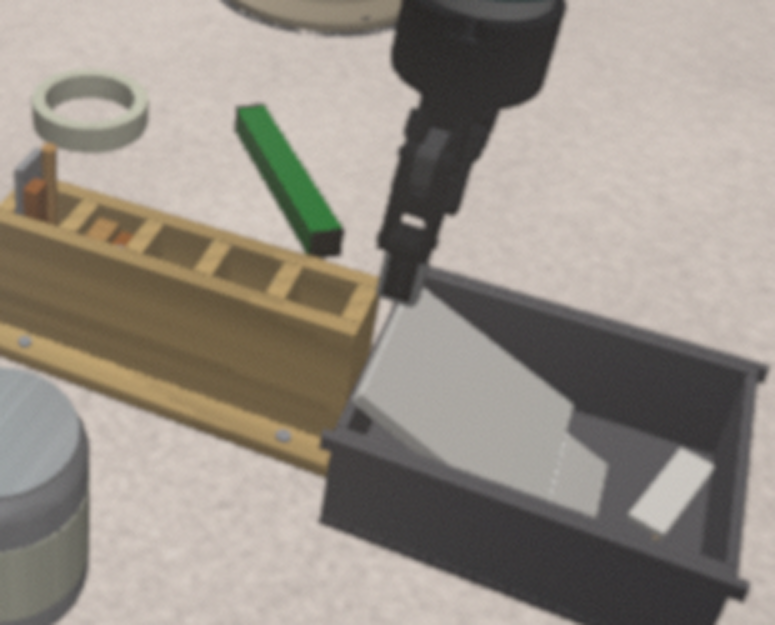

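View pics/t8.png

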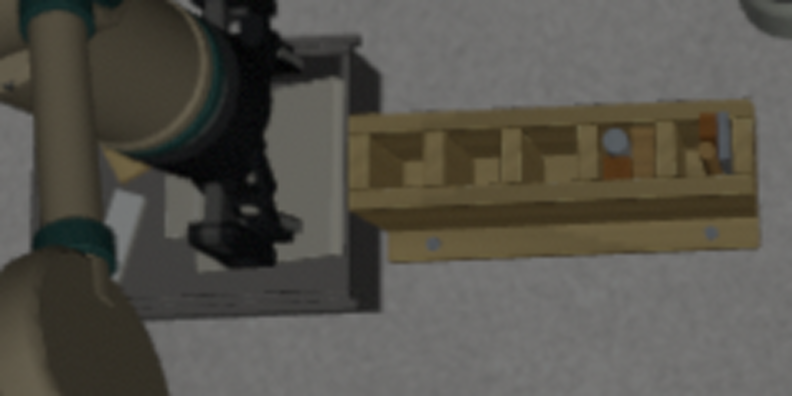

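```bash
python3 - <<'E'
from h import *
s=to()
p=eyes.get_image("wrist"); q=eyes.get_image("scene")
c1,v1=ray(p,(423,282),s); c2,v2=ray(q,(355/2.5+300,398/2.5+180))
A=np.stack([v1,-v2],1); t=np.linalg.lstsq(A,c2-c1,rcond=None)[0]
print(np.round((c1+t[0]*v1)*1000,1),np.round((c2+t[1]*v2)*1000,1))
for uv in ((216,282),(423,282)): print([np.round(atz(p,uv,z,s)*1000,1) for z in (.075,.085)])
for uv in ((183,277),(453,277),(453,284)): print('box near rim',np.round(atz(p,uv,.075,s)*1000,1))
for uv in ((262,321),(373,320)): print('rack end',np.round(atz(p,uv,.1,s)*1000,1))
c1,v1=ray(p,(265,16),s)
for uv in ((265,16),(415,18)): print('front',[np.round(atz(p,uv,z,s)*1000,1) for z in (.006,.016)])
E
```

```text
t 7.77 pos [579.7 262.  133.4] yaw 2.86 F [-0.1  0.2  0.2] w 85.1 q6 0.31
[637.5 255.5  80.7] [637.3 254.8  81. ]
[array([526.8, 248.2,  75. ]), array([529.1, 253.4,  85. ])]
[array([639.4, 252.8,  75. ]), array([636. , 257.7,  85. ])]
box near rim [509.3 250.5  75. ]
box near rim [655.4 256.5  75. ]
box near rim [656.1 252.2  75. ]
rack end [554.3 240.5 100. ]
rack end [609.1 243.2 100. ]
front [array([545.6, 386.4,   6. ]), array([546.7, 385. ,  16. ])]
front [array([633.2, 390. ,   6. ]), array([630.9, 388.5,  16. ])]
```

```bash
python3 -m inch '[[1,0,20,0,0],[1,0,22,0,0],[1,0,0,15,0],[1,0,0,20,0],[1,0,0,15,0],[1,0,0,0,0],[1,0,0,0,0]]'
python3 - <<'E'
from h import *
s=to([581,222,65],2.9)
p=eyes.get_image("wrist"); save(p,'w9')
q=eyes.get_image("scene"); save(q,'s9',(300,180,310,250),2.5)
E
```

```text
clock: 8.45
position: [0.5813, 0.218, 0.0797]
ee_rot: [0.02, 0.999, 0.027, 0.008]
contact_force: [-0.8, -0.3, -0.2]
width: 0.0854
t 8.45 pos [581.3 218.   79.7] yaw 3.06 F [-0.8 -0.3 -0.2] w 85.4 q6 0.24
tool shift mm [-0.3 -4.6 14.5]
tool turn 0.16
```

View pics/w9.png

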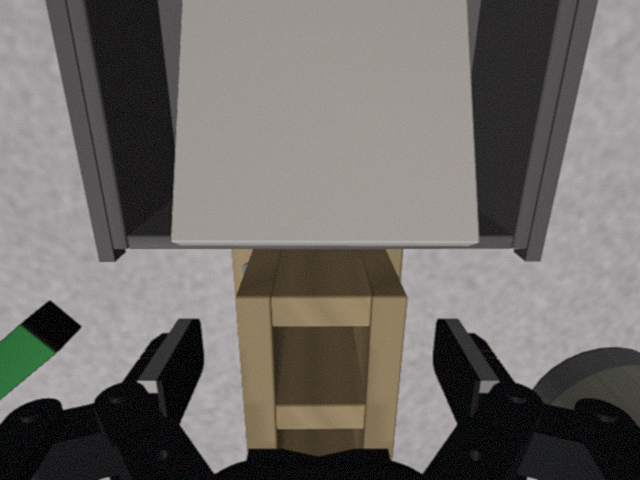

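View pics/s9.png

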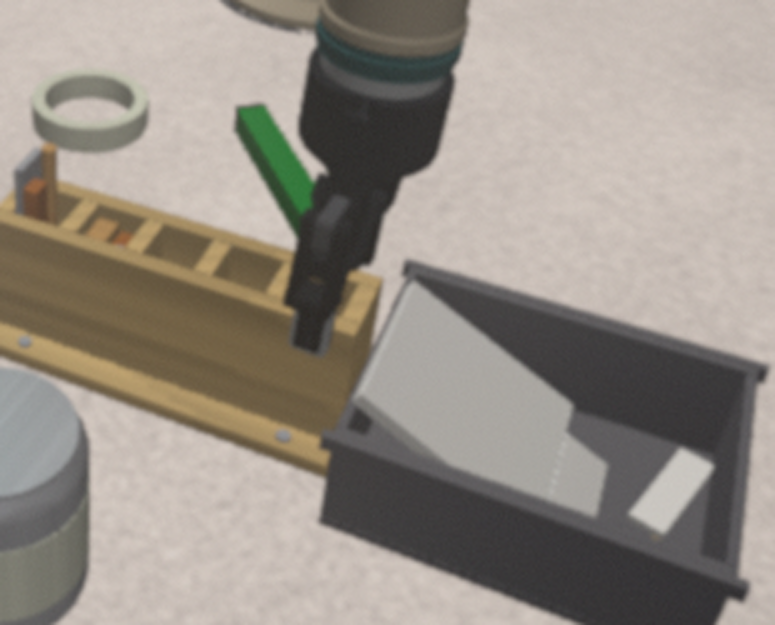

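```bash
python3 -m inch '[[1,0,0,7,0],[1,0,0,7,0],[1,0,0,2,0],[1,0,0,0,0]]'; python3 -c "
from h import *
to([581,222,65],2.9)"
```

```text
clock: 8.88
position: [0.5837, 0.2189, 0.0655]
ee_rot: [0.019, 0.999, 0.027, 0.011]
contact_force: [0.6, 0.4, -0.7]
width: 0.0852
t 8.88 pos [583.7 218.9  65.5] yaw 3.14 F [ 0.6  0.4 -0.7] w 85.2 q6 0.24
tool shift mm [-2.5 -3.3  0.4]
tool turn 0.24
```

```bash
python3 -m inch '[[1,-2,-10,0,0],[1,0,-10,0,0],[1,0,-10,0,0],[1,0,0,0,0]]'
python3 - <<'E'
from h import *
s=to()
q=eyes.get_image("scene"); save(q,'s10',(300,180,310,250),2.5)
E
```

```text
clock: 9.22
position: [0.5801, 0.2518, 0.0648]
ee_rot: [0.019, 0.999, 0.027, 0.012]
contact_force: [0.3, 0.2, 0.0]
width: 0.0855
t 9.22 pos [580.1 251.8  64.8] yaw 3.06 F [0.3 0.2 0. ] w 85.5 q6 0.3
```

View pics/s10.png

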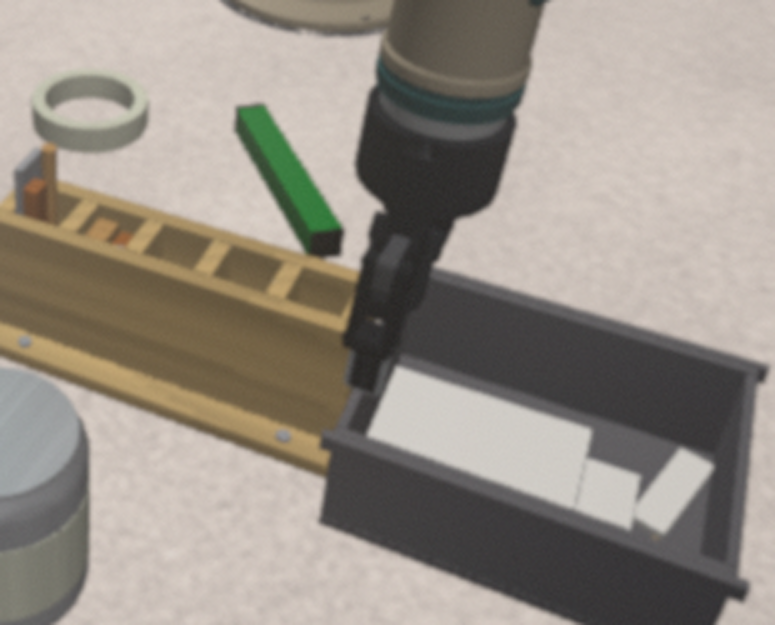

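```bash
python3 -m inch '[[1,0,0,-30,0],[1,0,0,-38,0],[1,0,5,-38,2],[1,0,30,-30,6.9],[1,-2,30,-10,6.9],[1,-7,36,0,6.9],[1,-11,35,0,6.9],[1,-15,33,0,6.9],[1,-19,31,0,6.9],[1,-22,29,0,6.9],[1,-26,26,0,6.9],[1,-29,22,0,6.9],[1,-31,19,0,6.9],[1,-33,15,0,6.9],[1,-35,11,0,6.9]]'; python3 -c "
from h import *
to([600,-346,170],-92)"
```

```text
clock: 10.52
position: [0.2944, 0.1563, 0.2125]
ee_rot: [0.006, 0.758, -0.652, 0.029]
contact_force: [1.2, 0.7, 0.0]
width: 0.0854
t 10.52 pos [294.4 156.3 212.5] yaw -81.48 F [1.2 0.7 0. ] w 85.4 q6 1.78
tool shift mm [ 539.1 -225.7   76.8]
tool turn 10.52
```

```bash
python3 -m inch '[[1,36,-14,0,1],[1,36,-14,0,1],[1,36,-14,0,1],[1,36,-13,0,1],[1,36,-13,0,1],[1,36,-10,0,1],[1,36,-10,0,1],[1,36,-8,0,1],[1,36,-6,0,1],[1,36,-4,0,1],[1,36,-2,0,0.5],[1,36,0,0,0],[1,36,0,0,0],[1,36,0,0,0],[1,20,0,0,0],[1,0,0,0,0],[1,0,0,0,0]]'; python3 - <<'E'
from h import *
s=to([600,-346,170],-92)
p=eyes.get_image("wrist"); save(p,'w11')
for m in regions_of(p,'tube_mid')[:3]: print('mask',round(m['confidence'],2),m['bbox'],rect(p,m['mask'],.0645,s))
E
```

```text
clock: 11.93
position: [0.4401, -0.354, 0.2423]
ee_rot: [-0.002, 0.714, -0.699, 0.033]
contact_force: [-0.4, -0.2, 0.5]
width: 0.0852
t 11.93 pos [ 440.1 -354.   242.3] yaw -88.87 F [-0.4 -0.2  0.5] w 85.2 q6 0.74
tool shift mm [  -8.  -156.3   79.8]
tool turn 3.13
mask 0.72 [187.4, 261.3, 131.1, 140.5] [ 336.5 -309.4  162.3   31.2   37.7]
mask 0.67 [278.4, 0.0, 40.9, 219.2] [ 523.8 -344.6   25.5  158.6   88.1]
```

View pics/w11.png

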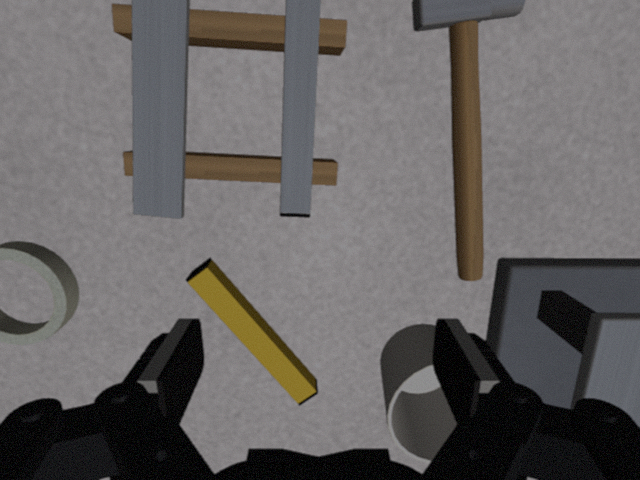

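```bash
cat >> h.py <<'E'
def tilt():
    s=manip.get_state(); q=s['ee_rot']; T=R.from_quat(np.r_[q[1:],q[0]]).as_matrix()
    print('toolz world xy deg',np.round(np.degrees(T[:2,2]),2))
E
python3 -c "
from h import *
to([453,-342,150],-92);tilt()"
```

```text
t 12.03 pos [ 440.2 -352.6  242.4] yaw -88.77 F [-0.6 -0.5 -0.6] w 85.0 q6 0.74
tool shift mm [-14.4  -8.5  92.4]
tool turn 3.23
toolz world xy deg [ 2.86 -2.47]
```

```bash
python3 -m inch '[[1,-7,-4,20,2],[1,-7,-4,30,1.2],[1,0,0,30,0],[1,0,0,12,0],[1,0,0,0,0],[1,0,0,0,0]]'; python3 - <<'E'
from h import *
s=to([453,-342,33],-92);tilt()
p=eyes.get_image("wrist"); save(p,'w12')
for m in regions_of(p,'tube_mid')[:2]: print('mask',round(m['confidence'],2),m['bbox'],rect(p,m['mask'],.0645,s))
E
```

```text
clock: 12.53
position: [0.4545, -0.3323, 0.151]
ee_rot: [0.004, -0.697, 0.716, -0.034]
contact_force: [-0.2, 0.4, -0.5]
width: 0.0853
t 12.53 pos [ 454.5 -332.3  151. ] yaw -91.6 F [-0.2  0.4 -0.5] w 85.3 q6 0.84
tool shift mm [  4.8   7.8 118.1]
tool turn 0.4
toolz world xy deg [ 3.1  -2.47]
mask 0.93 [199.8, 317.7, 148.0, 136.3] [ 356.8 -301.3  134.1   31.7   37.7]
mask 0.77 [307.8, 0.0, 46.4, 271.8] [ 519.1 -344.7   25.   148.1   88. ]
```

View pics/w12.png

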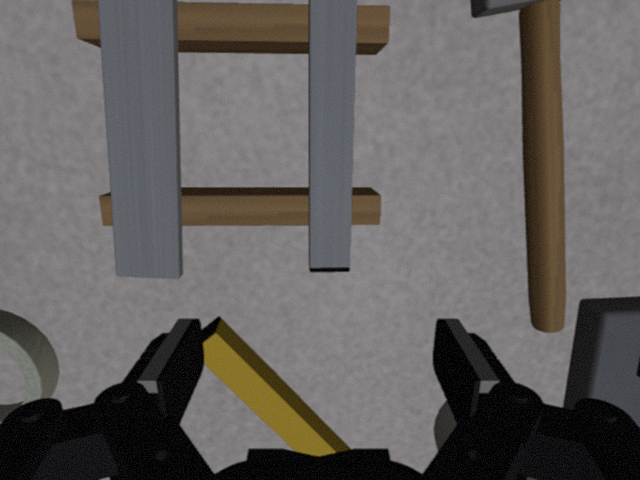

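```bash
python3 -m inch '[[1,2,4,25,0],[1,2,4,32,0],[1,1,0,28,0],[1,0,0,16,0],[1,0,0,8,0],[1,0,0,0,0],[1,0,0,0,0]]'; python3 - <<'E'
from h import *
s=to([453,-342,33],-92);tilt()
p=eyes.get_image("wrist"); save(p,'w13')
p=eyes.get_image("scene"); save(p,'s13',(60,100,300,200),2.6)
E
```

```text
clock: 13.22
position: [0.4615, -0.3494, 0.0527]
ee_rot: [0.005, -0.698, 0.715, -0.049]
contact_force: [1.1, 0.1, -0.1]
width: 0.0851
t 13.22 pos [ 461.5 -349.4   52.7] yaw -91.54 F [ 1.1  0.1 -0.1] w 85.1 q6 0.82
tool shift mm [-8.4 10.1 18.5]
tool turn 0.46
toolz world xy deg [ 4.32 -3.64]
```

View pics/w13.png

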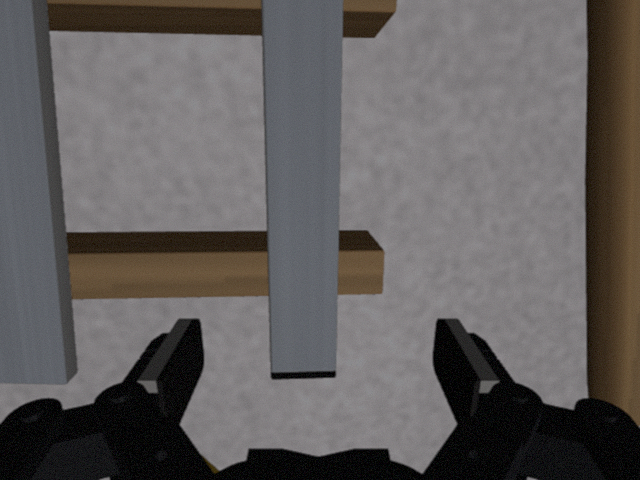

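View pics/s13.png

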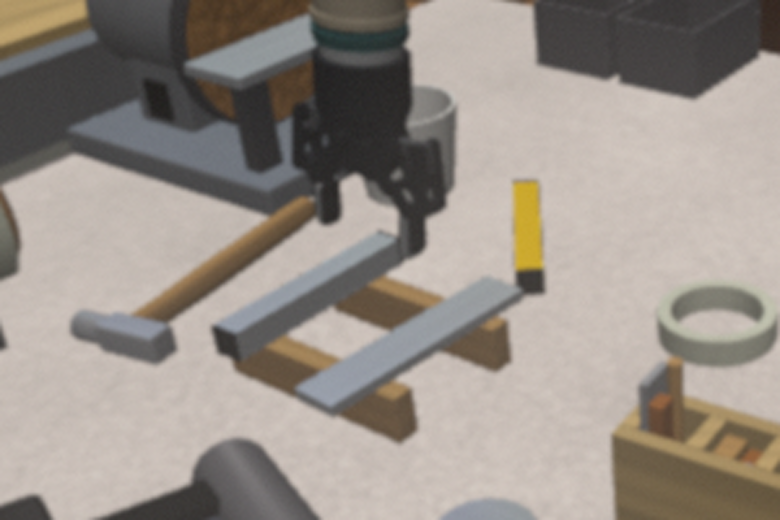

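```bash
python3 -m inch '[[1,-5,5,4,0],[1,-4,5,8,0],[1,0,0,6,0],[1,0,0,2,0],[1,0,0,0,0]]'; python3 - <<'E'
from h import *
s=to([454,-343,33],-92);tilt()
p=eyes.get_image("wrist"); save(p,'w14')
E
```

```text
clock: 13.73
position: [0.4552, -0.343, 0.036]
ee_rot: [0.005, -0.697, 0.714, -0.055]
contact_force: [0.4, -0.3, -0.3]
width: 0.0855
t 13.73 pos [ 455.2 -343.    36. ] yaw -91.55 F [ 0.4 -0.3 -0.3] w 85.5 q6 0.82
tool shift mm [-0.2  1.5  2.9]
tool turn 0.45
toolz world xy deg [ 4.77 -4.08]
```

View pics/w14.png

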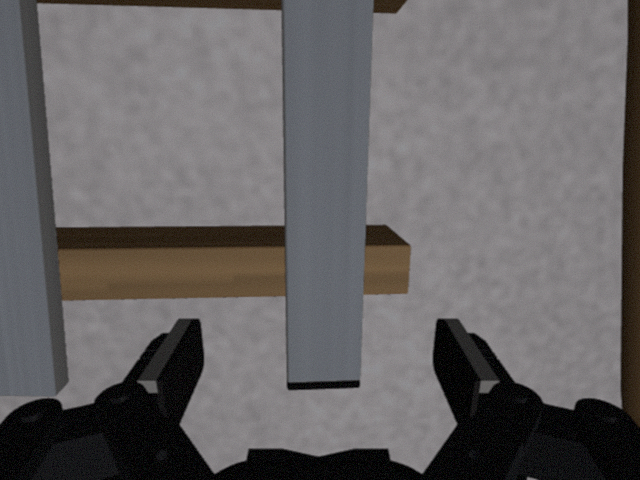

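```bash
python3 -m inch '[[-1,0,1,2,0],[-1,0,0,0,0],[-1,0,0,0,0],[-1,0,0,0,0],[-1,0,0,0,0],[-1,0,0,0,0],[-1,0,0,0,0]]' 20; python3 - <<'E'
from h import *
s=to();tilt()
E
```

```text
clock: 14.37
position: [0.4557, -0.3443, 0.0352]
ee_rot: [0.005, -0.697, 0.714, -0.056]
contact_force: [0.2, 0.2, -0.3]
width: 0.0247
t 14.37 pos [ 455.7 -344.3   35.2] yaw -91.56 F [ 0.2  0.2 -0.3] w 24.7 q6 0.81
toolz world xy deg [ 4.9  -4.19]
```

Gripped (24.7 mm). Lift and see whether it pivots.

```bash
python3 -m inch '[[-1,0,0,-10,0],[-1,0,0,-20,0],[-1,0,0,-25,0],[-1,0,0,-25,0],[-1,0,0,0,0]]'; python3 - <<'E'
from h import *
s=to();tilt()
p=eyes.get_image("wrist"); save(p,'w15')
p=eyes.get_image("scene"); save(p,'s15',(60,100,300,200),2.6)
E
```

```text
clock: 14.78
position: [0.4467, -0.3368, 0.1171]
ee_rot: [0.005, -0.698, 0.714, -0.052]
contact_force: [0.5, -0.2, -0.6]
width: 0.0247
t 14.78 pos [ 446.7 -336.8  117.1] yaw -91.52 F [ 0.5 -0.2 -0.6] w 24.7 q6 0.81
toolz world xy deg [ 4.57 -3.91]
```

View pics/s15.png

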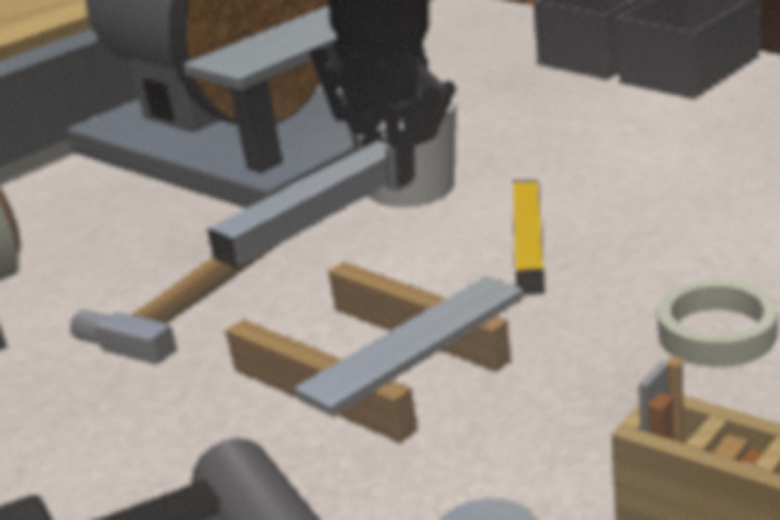

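```bash
python3 -m inch '[[-1,-10,0,0,0],[-1,-20,0,0,0],[-1,-28,0,0,0],[-1,-28,0,0,0],[-1,-28,0,0,0],[-1,-28,0,0,0],[-1,-28,0,0,0],[-1,-28,0,0,0],[-1,-20,0,0,0],[-1,-10,0,0,0],[-1,0,0,0,0]]'; python3 - <<'E'
from h import *
s=to([440,-110,115],-92);tilt()
p=eyes.get_image("wrist"); save(p,'w16')
p=eyes.get_image("scene"); save(p,'s16',(60,100,400,260),2)
E
```

```text
clock: 15.8
position: [0.4382, -0.0884, 0.0847]
ee_rot: [0.0, -0.696, 0.717, -0.034]
contact_force: [-0.4, -0.5, -0.4]
width: 0.0247
t 15.8 pos [438.2 -88.4  84.7] yaw -91.75 F [-0.4 -0.5 -0.4] w 24.7 q6 1.3
tool shift mm [ 22.9  -3.9 -29.1]
tool turn 0.25
toolz world xy deg [ 2.72 -2.75]
```

View pics/s16.png

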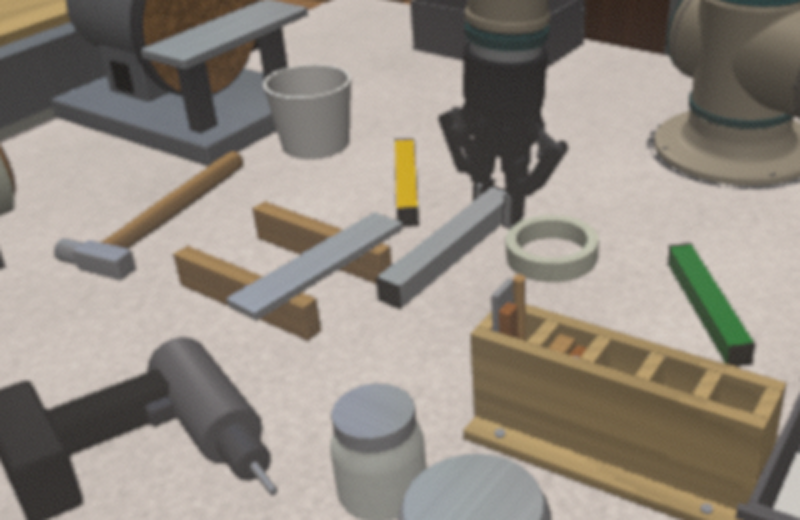

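View pics/w16.png

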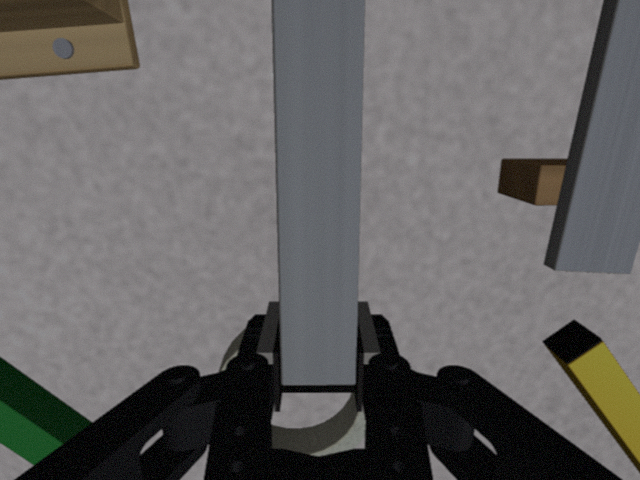

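```bash
python3 -m inch '[[-0.5,0,0,-5,0],[-0.45,0,0,0,0],[-0.43,0,0,0,0]]'; python3 - <<'E'
from h import *
s=to();print(s['moment'])
p=eyes.get_image("scene"); save(p,'s17',(160,100,300,200),2.6)
E
```

```text
clock: 16.15
position: [0.4387, -0.0919, 0.0898]
ee_rot: [-0.0, -0.695, 0.718, -0.034]
contact_force: [-0.2, -0.8, -1.0]
width: 0.0247
t 16.15 pos [438.7 -91.9  89.8] yaw -91.91 F [-0.2 -0.8 -1. ] w 24.7 q6 1.29
[ 0.04295026  0.07621525 -0.03606454]
```

View pics/s17.png

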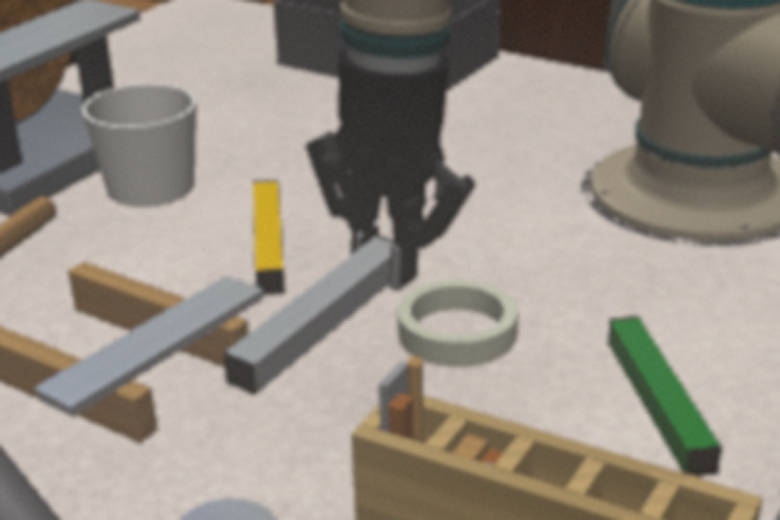

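```bash
python3 -m inch '[[-0.42,0,0,0,0],[-0.415,0,0,0,0]]'; python3 - <<'E'
from h import *
s=to();print(s['moment'])
p=eyes.get_image("scene"); save(p,'s18',(160,100,300,200),2.6)
E
```

```text
clock: 16.37
position: [0.4393, -0.0934, 0.0902]
ee_rot: [-0.0, -0.694, 0.719, -0.035]
contact_force: [-0.4, 0.0, -0.3]
width: 0.0251
t 16.37 pos [439.3 -93.4  90.2] yaw -92.04 F [-0.4  0.  -0.3] w 25.1 q6 1.29
[ 0.05994884  0.01829806 -0.0306985 ]
```

View pics/s18.png

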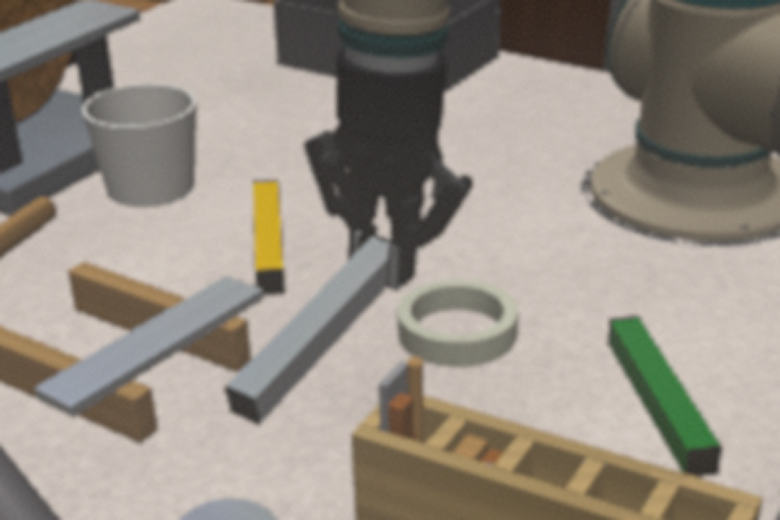

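```bash
python3 -m inch '[[-0.425,0,0,0,0],[-0.425,0,0,0,0]]'; python3 - <<'E'
from h import *
s=to();print(s['moment'])
p=eyes.get_image("scene"); save(p,'s19',(160,100,300,200),2.6)
p=eyes.get_image("wrist"); save(p,'w19')
E
```

```text
clock: 16.58
position: [0.4396, -0.0939, 0.0904]
ee_rot: [0.0, -0.694, 0.719, -0.036]
contact_force: [-0.7, -0.3, -1.0]
width: 0.0252
t 16.58 pos [439.6 -93.9  90.4] yaw -92.09 F [-0.7 -0.3 -1. ] w 25.2 q6 1.29
[0.09518874 0.07333294 0.09335485]
```

View pics/s19.png

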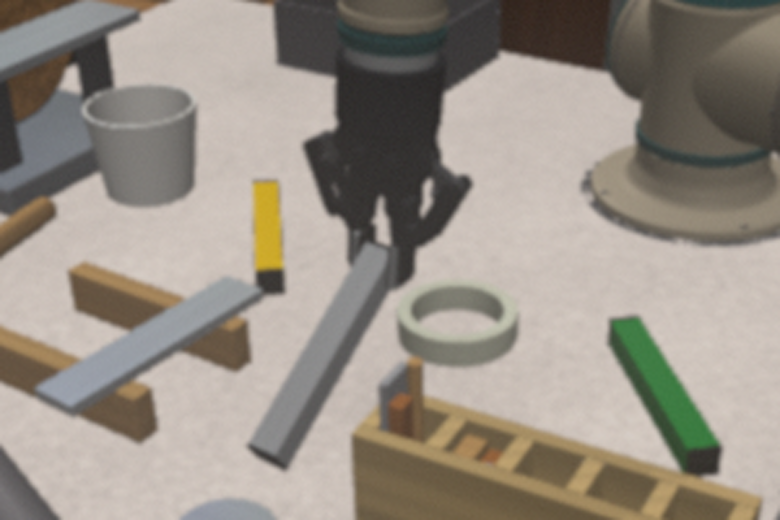

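View pics/w19.png

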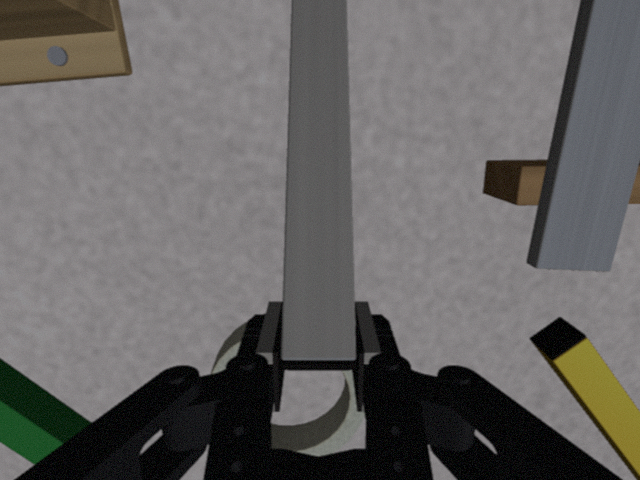

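```bash
python3 -m inch '[[-0.8,0,0,0,0],[-0.8,0,0,-15,0],[-0.8,0,0,-30,0],[-0.8,0,0,-30,0],[-0.8,0,0,-25,0],[-0.8,0,0,-6,0],[-0.8,0,0,0,0]]'; python3 - <<'E'
from h import *
s=to();tilt()
p=eyes.get_image("scene"); save(p,'s20',(160,60,300,240),2.5)
E
```

```text
clock: 17.27
position: [0.4319, -0.0873, 0.198]
ee_rot: [-0.002, -0.694, 0.719, -0.032]
contact_force: [-0.3, -0.5, -1.8]
width: 0.0247
t 17.27 pos [431.9 -87.3 198. ] yaw -92.03 F [-0.3 -0.5 -1.8] w 24.7 q6 1.29
toolz world xy deg [ 2.41 -2.78]
```

View pics/s20.png

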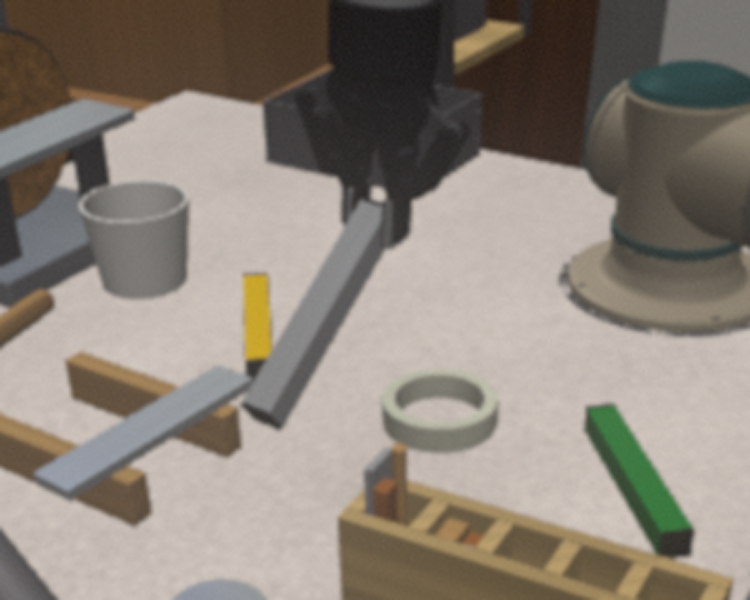

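Now loosen again with the same values, then re-tighten a little.

```bash
python3 -m inch '[[-0.43,0,0,0,0],[-0.42,0,0,0,0],[-0.415,0,0,0,0],[-0.425,0,0,0,0],[-0.425,0,0,0,0]]'; python3 - <<'E'
from h import *
s=to();tilt()
p=eyes.get_image("scene"); save(p,'s21',(160,60,300,240),2.5)
E
```

```text
clock: 17.73
position: [0.4282, -0.0861, 0.1912]
ee_rot: [-0.005, -0.695, 0.719, -0.027]
contact_force: [0.7, -0.9, -1.6]
width: 0.0249
t 17.73 pos [428.2 -86.1 191.2] yaw -92.01 F [ 0.7 -0.9 -1.6] w 24.9 q6 1.29
toolz world xy deg [ 1.73 -2.55]
```

View pics/s21.png

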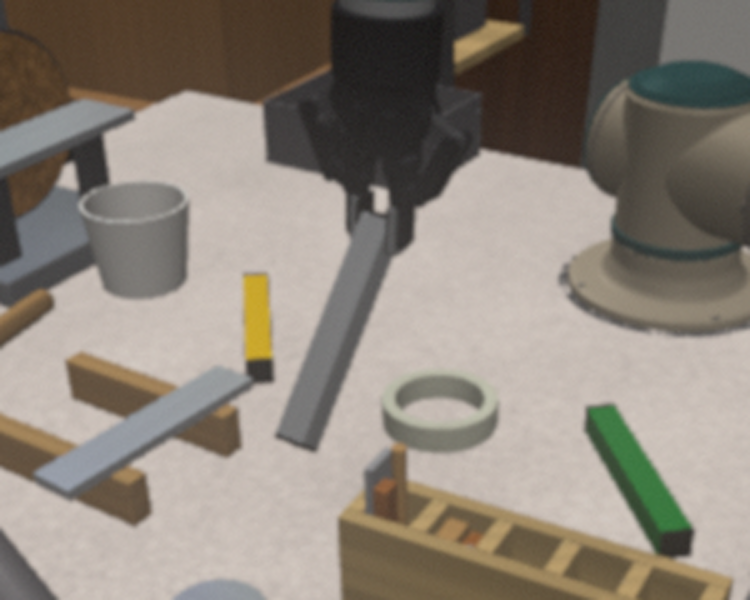

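```bash
python3 -m inch '[[-0.42,0,0,0,0],[-0.418,0,0,0,0],[-0.42,0,0,0,0],[-0.425,0,0,0,0],[-0.425,0,0,0,0]]'; python3 - <<'E'
from h import *
s=to();tilt()
p=eyes.get_image("scene"); save(p,'s22',(160,60,300,240),2.5)
p=eyes.get_image("wrist"); save(p,'w22')
E
```

```text
clock: 18.2
position: [0.428, -0.0861, 0.1902]
ee_rot: [-0.005, -0.695, 0.719, -0.026]
contact_force: [0.0, 0.2, -0.5]
width: 0.025
t 18.2 pos [428.  -86.1 190.2] yaw -92.01 F [ 0.   0.2 -0.5] w 25.0 q6 1.29
toolz world xy deg [ 1.63 -2.51]
```

View pics/s22.png

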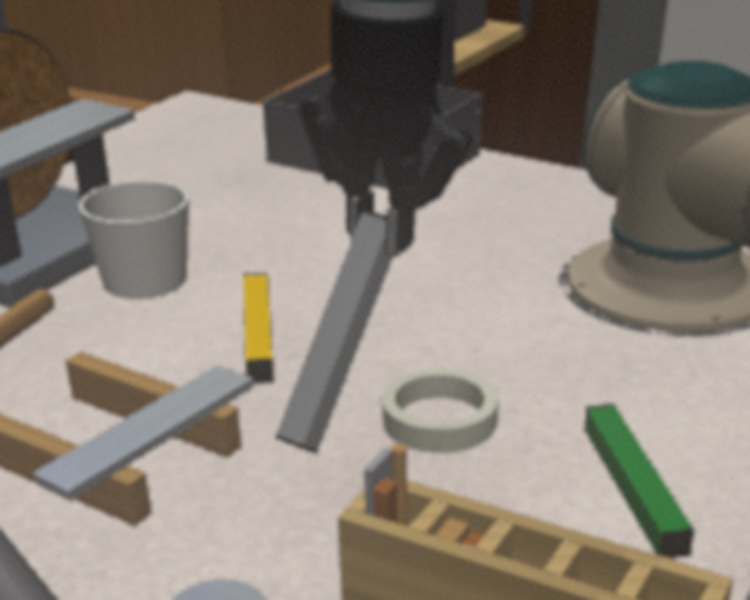

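View pics/w22.png

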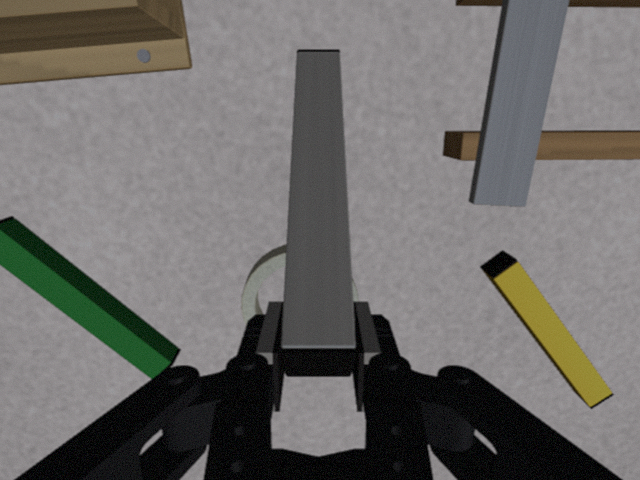

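```bash
python3 -m inch '[[-0.415,0,0,0,0],[-0.413,0,0,0,0],[-0.425,0,0,0,0],[-0.43,0,0,0,0]]'; python3 - <<'E'
from h import *
s=to();tilt()
p=eyes.get_image("scene"); save(p,'s23',(160,60,300,240),2.5)
E
```

```text
clock: 18.63
position: [0.4287, -0.0863, 0.191]
ee_rot: [-0.004, -0.695, 0.719, -0.027]
contact_force: [-0.1, -0.1, 0.3]
width: 0.0242
t 18.63 pos [428.7 -86.3 191. ] yaw -92.02 F [-0.1 -0.1  0.3] w 24.2 q6 1.29
toolz world xy deg [ 1.76 -2.55]
```

View pics/s23.png

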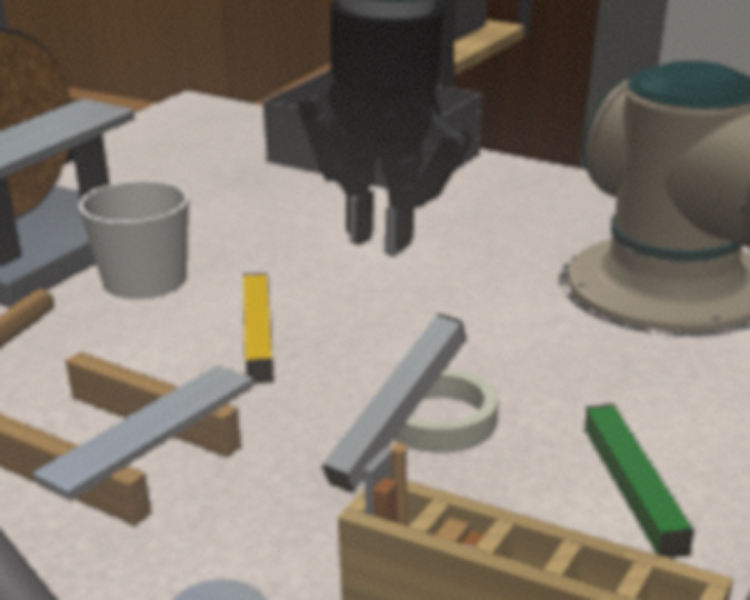

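```bash
python3 -m inch '[[1,0,0,-5,0],[1,0,0,0,0],[1,0,0,0,0],[1,0,0,0,0],[1,0,0,0,0]]'; python3 - <<'E'
from h import *
s=to();tilt()
p=eyes.get_image("scene"); save(p,'s24',(160,60,300,240),2.5)
p=eyes.get_image("top"); save(p,'t24',(230,170,260,240),2.5)
for m in regions_of(p,'tube_mid')[:4]: print('mask',round(m['confidence'],2),m['bbox'],rect(p,m['mask'],.025,s))
p=eyes.get_image("wrist"); save(p,'w24')
for m in regions_of(p,'tube_mid')[:3]: print('mask',round(m['confidence'],2),m['bbox'],rect(p,m['mask'],.025,s))
E
```

```text
clock: 19.1
position: [0.4289, -0.0862, 0.1971]
ee_rot: [-0.004, -0.695, 0.719, -0.027]
contact_force: [-0.2, -0.7, -0.0]
width: 0.0829
t 19.1 pos [428.9 -86.2 197.1] yaw -92.02 F [-0.2 -0.7 -0. ] w 82.9 q6 1.29
toolz world xy deg [ 1.83 -2.58]
mask 0.86 [227.1, 295.6, 50.1, 58.4] [374.4 116.1 148.8  29.   42.4]
mask 0.79 [342.8, 337.5, 16.7, 27.3] [326.1 -87.   27.6  56.9  78. ]
mask 0.66 [424.4, 323.8, 59.9, 74.1] [ 308.5 -301.4  181.3   30.    37.6]
mask 0.98 [478.6, 251.2, 127.1, 144.8] [ 315.6 -295.8  193.3   27.8   37.4]
mask 0.64 [294.1, 153.5, 69.6, 225.3] [381.8 -98.   30.2 196.5  78.3]
mask 0.62 [0.0, 216.5, 162.7, 143.4] [378.  108.7 151.5  41.3  42. ]
```

View pics/s24.png

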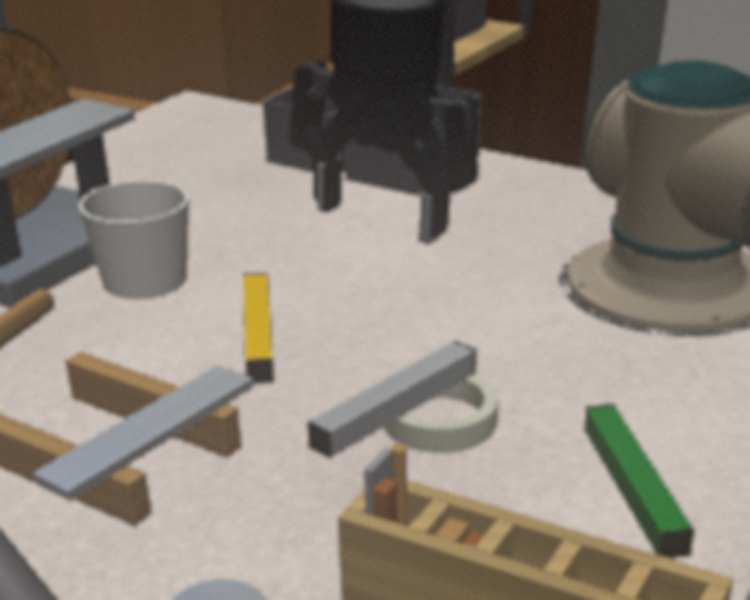

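View pics/w24.png

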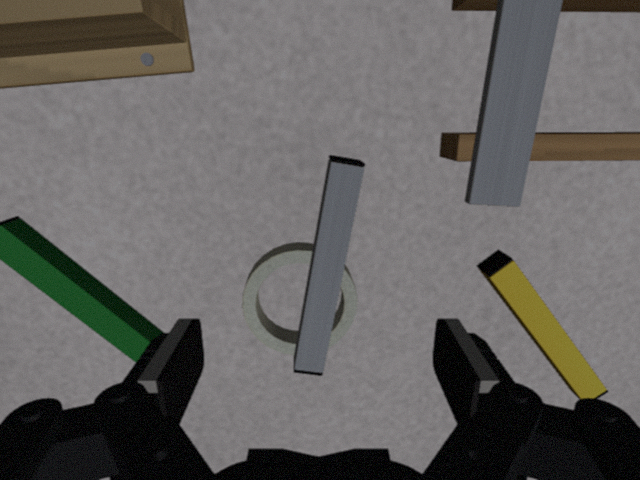

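View pics/t24.png

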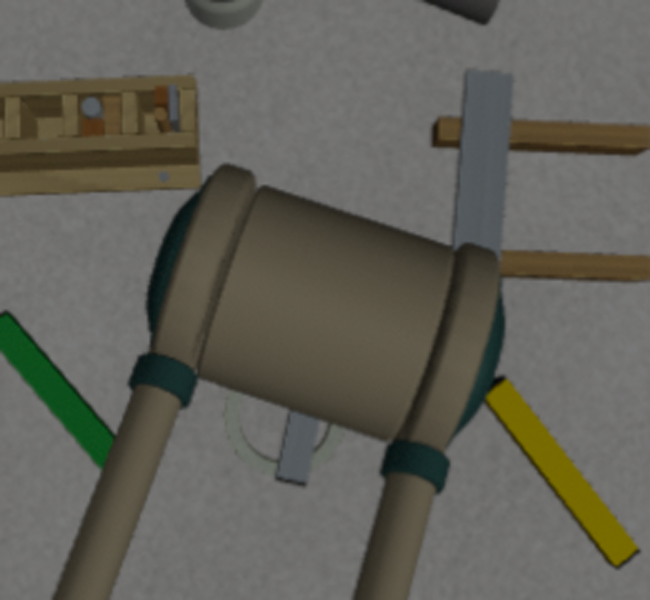

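```bash
python3 - <<'E'
from h import *
s=to()
p=eyes.get_image("wrist")
save(p,'w24c',(270,130,120,260),2.3)
m=regions_of(p,'tube_mid')
for a in m:
    b=a['bbox']
    if 250<b[0]<340:
        cs,_=cv2.findContours(a['mask'].astype('uint8'),0,1); c=max(cs,key=cv2.contourArea)
        print(cv2.approxPolyDP(c,5,True)[:,0].tolist())
q=eyes.get_image("top")
E
```

```text
t 19.35 pos [428.8 -86.2 197. ] yaw -92.02 F [ 0.3 -0.3 -0. ] w 85.5 q6 1.29
[[335, 155], [327, 160], [295, 372], [321, 374], [362, 162]]
```

View pics/w24c.png

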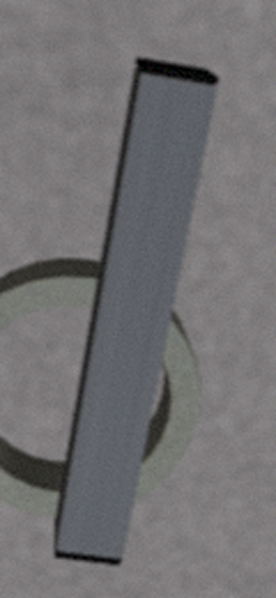

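```bash
python3 - <<'E'
from h import *
s=to()
p=eyes.get_image("wrist")
from scipy.optimize import least_squares
C=np.array([(330.4,160.4),(363.9,165.7),(294.3,370.4),(322.6,373.5)])
# box top face: 25x180, params centre xyz, yaw, pitch
def f(x,full=False):
    Rm=R.from_euler('ZY',[x[3],x[4]]).as_matrix()
    pts=[x[:3]+Rm@np.array([a,b,.0125]) for a,b in ((.09,.0125),(.09,-.0125),(-.09,.0125),(-.09,-.0125))]
    return np.concatenate([proj(p,P,s)-c for P,c in zip(pts,C)])
r=least_squares(f,[.4,-.1,.03,-.2,0.]); print(r.x[:3]*1000,np.degrees(r.x[3:]),r.fun.round(1))
import math
x=r.x
# check with scene image
q=eyes.get_image("scene"); Rm=R.from_euler('ZY',[x[3],x[4]]).as_matrix()
for a in (.09,-.09): print(proj(q,x[:3]+Rm@np.array([a,0,0.0125])))
E
```

```text
t 19.5 pos [428.8 -86.2 197. ] yaw -92.02 F [ 0.   0.  -0.4] w 85.3 q6 1.29
[387.17960353 -98.29756629  30.2471372 ] [-11.40513369  -0.7860372 ] [-0.  -0.1 -0.   0.1 -0.2 -0.1  0.2  0.1]
[287.31143417 232.74697668]
[345.96356873 200.24598152]
```

```bash
python3 -c "
from h import *
to([463,-113,80],-101.4);tilt()"
```

```text
t 19.6 pos [428.8 -86.2 197. ] yaw -92.02 F [-1.   0.2  0. ] w 85.3 q6 1.29
tool shift mm [ 20.4 -31.2 119.1]
tool turn 9.38
toolz world xy deg [ 1.81 -2.58]
```

```bash
python3 -m inch '[[1,11,-16,15,5],[1,10,-18,30,4.4],[1,4,-2,30,0],[1,0,0,28,0],[1,0,0,12,0],[1,0,0,0,0]]'; python3 - <<'E'
from h import *
s=to([463,-113,15],-101.4);tilt()
p=eyes.get_image("wrist"); save(p,'w25')
E
```

```text
clock: 20.1
position: [0.4714, -0.122, 0.0833]
ee_rot: [0.001, -0.63, 0.776, -0.032]
contact_force: [0.2, 0.9, -0.8]
width: 0.085
t 20.1 pos [ 471.4 -122.    83.3] yaw -101.89 F [ 0.2  0.9 -0.8] w 85.0 q6 1.43
tool shift mm [-9.7 13.5 67.4]
tool turn -0.49
toolz world xy deg [ 2.39 -2.77]
```

View pics/w25.png

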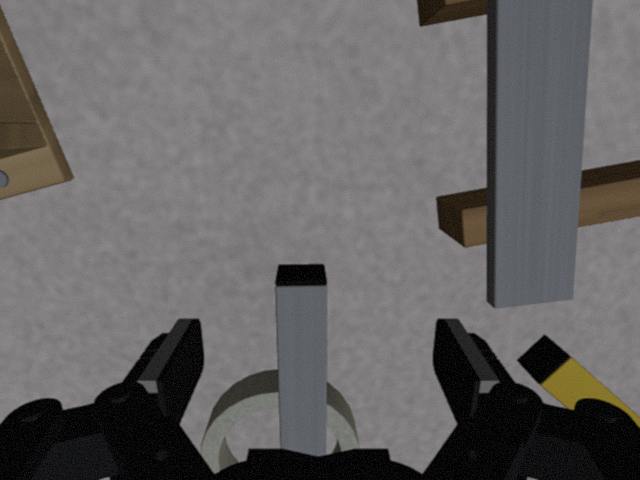

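```bash
python3 -m inch '[[1,-5,7,15,0],[1,-4,6,22,0],[1,-1,2,18,0],[1,0,0,8,0],[1,0,0,2,0],[1,0,0,0,0]]'; python3 - <<'E'
from h import *
s=to([463,-113,15],-101.4);tilt()
p=eyes.get_image("wrist"); save(p,'w26')
E
```

```text
clock: 20.65
position: [0.4682, -0.1142, 0.0229]
ee_rot: [0.005, -0.63, 0.775, -0.039]
contact_force: [-0.7, 0.5, -0.9]
width: 0.0853
t 20.65 pos [ 468.2 -114.2   22.9] yaw -101.88 F [-0.7  0.5 -0.9] w 85.3 q6 1.45
tool shift mm [-0.4  5.9  7.5]
tool turn -0.48
toolz world xy deg [ 3.21 -3.08]
```

View pics/w26.png

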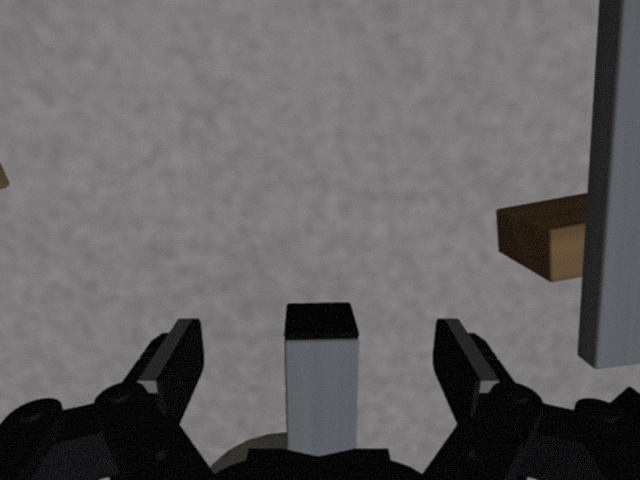

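```bash
python3 -m inch '[[1,0,4,4,0],[1,0,3,3,0],[-1,0,0,1,0],[-1,0,0,0,0],[-1,0,0,0,0],[-1,0,0,0,0],[-1,0,0,0,0],[-1,0,0,0,0],[-1,0,0,0,0]]' 20; python3 - <<'E'
from h import *
s=to();tilt()
E
```

```text
clock: 21.45
position: [0.465, -0.1147, 0.0183]
ee_rot: [0.007, -0.63, 0.775, -0.043]
contact_force: [0.5, 0.1, 0.1]
width: 0.0246
t 21.45 pos [ 465.  -114.7   18.3] yaw -101.92 F [0.5 0.1 0.1] w 24.6 q6 1.45
toolz world xy deg [ 3.73 -3.28]
```

```bash
python3 -m inch '[[-1,0,0,-15,0],[-1,0,0,-25,0],[-1,0,-15,-25,0],[-1,0,-25,-12,0],[-1,0,-28,0,0],[-1,0,-28,0,0],[-1,0,-20,0,0],[-1,0,-4,0,0],[-1,0,0,0,0]]'; python3 - <<'E'
from h import *
s=to();tilt()
p=eyes.get_image("scene"); save(p,'s27',(160,60,300,240),2.5)
E
```

```text
clock: 22.2
position: [0.5779, -0.1338, 0.1049]
ee_rot: [0.006, -0.63, 0.776, -0.04]
contact_force: [-0.1, 0.4, -0.3]
width: 0.0247
t 22.2 pos [ 577.9 -133.8  104.9] yaw -101.9 F [-0.1  0.4 -0.3] w 24.7 q6 1.47
toolz world xy deg [ 3.4  -3.14]
```

View pics/s27.png

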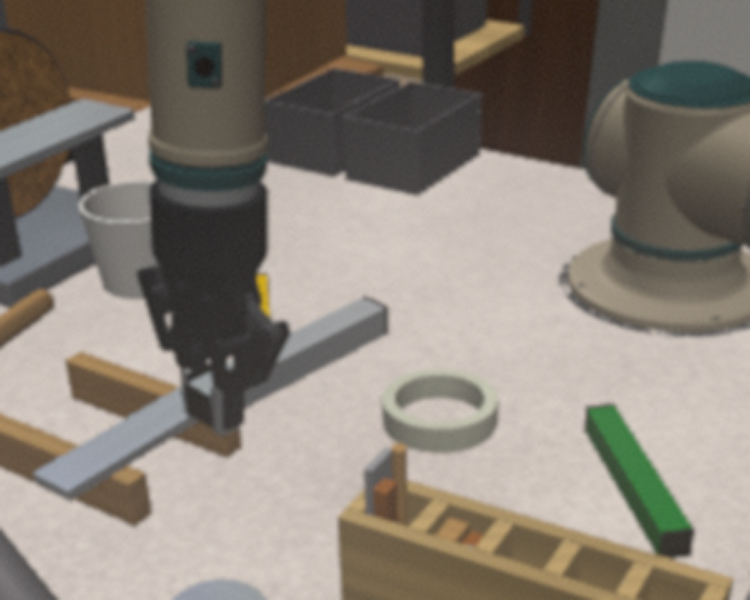

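```bash
python3 -m inch '[[-0.45,0,0,0,0],[-0.43,0,0,0,0],[-0.42,0,0,0,0],[-0.417,0,0,0,0],[-0.42,0,0,0,0],[-0.425,0,0,0,0]]'; python3 - <<'E'
from h import *
s=to();tilt()
p=eyes.get_image("scene"); save(p,'s28',(160,60,300,240),2.5)
E
```

```text
clock: 22.75
position: [0.5695, -0.1315, 0.1027]
ee_rot: [0.003, -0.63, 0.776, -0.036]
contact_force: [0.1, -0.3, -0.5]
width: 0.0247
t 22.75 pos [ 569.5 -131.5  102.7] yaw -101.91 F [ 0.1 -0.3 -0.5] w 24.7 q6 1.47
toolz world xy deg [ 2.83 -2.97]
```

View pics/s28.png

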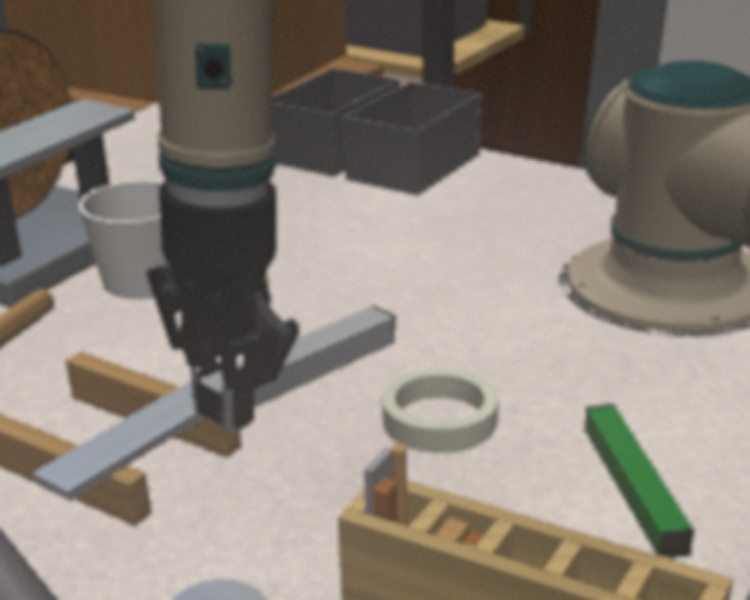

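Slight tilt only. A little looser.

```bash
python3 -m inch '[[-0.418,0,0,0,0],[-0.414,0,0,0,0],[-0.414,0,0,0,0]]'; python3 - <<'E'
from h import *
s=to()
p=eyes.get_image("scene"); save(p,'s29',(160,60,300,240),2.5)
E
```

```text
clock: 23.05
position: [0.5694, -0.1315, 0.1032]
ee_rot: [0.003, -0.63, 0.776, -0.036]
contact_force: [0.0, 0.5, 0.3]
width: 0.025
t 23.05 pos [ 569.4 -131.5  103.2] yaw -101.91 F [0.  0.5 0.3] w 25.0 q6 1.47
```

View pics/s29.png

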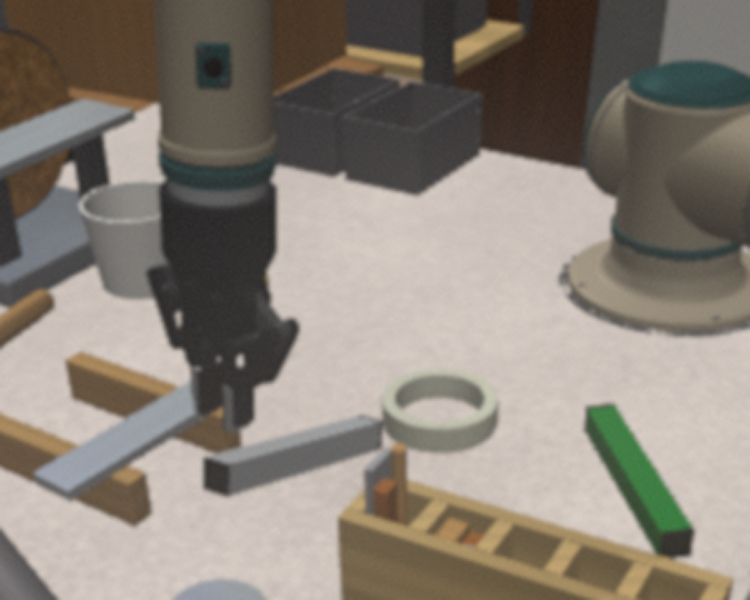

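```bash
python3 -m inch '[[1,0,0,-20,0],[1,0,20,-30,0],[1,0,30,-30,0],[1,0,30,-10,0],[1,0,0,0,0],[1,0,0,0,0]]'; python3 - <<'E'
from h import *
s=to();tilt()
p=eyes.get_image("wrist"); save(p,'w30')
for m in regions_of(p,'tube_mid')[:3]: print('mask',round(m['confidence'],2),m['bbox'],rect(p,m['mask'],.025,s))
E
```

```text
clock: 23.6
position: [0.4853, -0.1105, 0.1914]
ee_rot: [0.003, -0.63, 0.776, -0.036]
contact_force: [-0.0, 0.2, -0.0]
width: 0.0852
t 23.6 pos [ 485.3 -110.5  191.4] yaw -101.9 F [-0.   0.2 -0. ] w 85.2 q6 1.45
toolz world xy deg [ 2.87 -3.01]
mask 0.79 [280.7, 74.3, 57.8, 230.8] [ 508.2 -117.4   26.6  179.1   84.9]
mask 0.77 [472.5, 291.1, 153.2, 119.1] [ 317.7 -296.4  193.8   26.    37.7]
mask 0.68 [0.2, 335.7, 196.8, 108.4] [404.5 128.8  87.6  44.9  41.7]
```

View pics/w30.png

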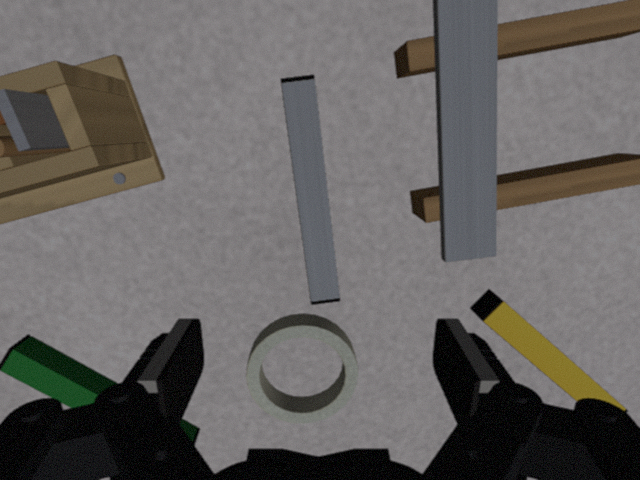

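```bash
python3 -c "
from h import *
to([433,-111,60],-95.1)"; 
```

```text
t 23.7 pos [ 485.3 -110.4  190.4] yaw -101.89 F [-0.8  0.5  0.1] w 85.5 q6 1.45
tool shift mm [  6.1  58.5 127.6]
tool turn -6.79
```

```bash
python3 -m inch '[[1,3,20,15,-3.4],[1,3,22,30,-3.4],[1,0,16,30,0],[1,0,0,30,0],[1,0,0,18,0],[1,0,0,0,0]]'; python3 - <<'E'
from h import *
s=to([433,-111,6],-95.1);tilt()
E
```

```text
clock: 24.2
position: [0.4383, -0.1164, 0.0592]
ee_rot: [0.002, -0.678, 0.735, -0.038]
contact_force: [-1.2, 0.5, 0.1]
width: 0.0857
t 24.2 pos [ 438.3 -116.4   59.2] yaw -94.7 F [-1.2  0.5  0.1] w 85.7 q6 1.29
tool shift mm [-7.5  8.7 52.5]
tool turn 0.4
toolz world xy deg [ 3.06 -3.04]
```

```bash
python3 -m inch '[[1,-4,4,15,0],[1,-3,4,18,0],[1,0,0,11,0],[1,0,0,5,0],[1,0,0,0,0]]'; python3 - <<'E'
from h import *
s=to([433,-111,6],-95.1);tilt()
p=eyes.get_image("wrist"); save(p,'w31')
E
```

```text
clock: 24.62
position: [0.4385, -0.113, 0.007]
ee_rot: [0.002, -0.678, 0.735, -0.038]
contact_force: [-0.6, 0.0, -0.0]
width: 0.0854
t 24.62 pos [ 438.5 -113.     7. ] yaw -94.71 F [-0.6  0.  -0. ] w 85.4 q6 1.31
tool shift mm [-1.6  5.7  0.6]
tool turn 0.39
toolz world xy deg [ 3.06 -3.03]
```

View pics/w31.png

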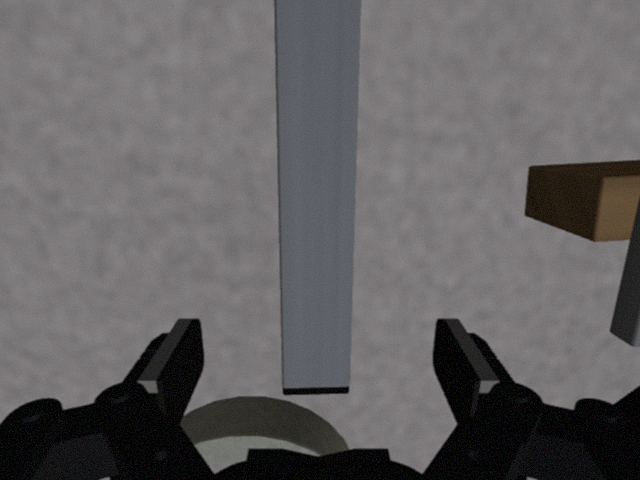

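```bash
python3 -m inch '[[1,-1,4,0,0],[-1,0,0,0,0],[-1,0,0,0,0],[-1,0,0,0,0],[-1,0,0,0,0],[-1,0,0,0,0],[-1,0,0,0,0],[-1,0,0,-15,0],[-1,0,0,-25,0],[-1,0,0,-20,0],[-1,0,0,0,0]]' 20; python3 - <<'E'
from h import *
s=to([400,110,60],-87.4);tilt()
p=eyes.get_image("scene"); save(p,'s32',(160,60,400,300),2)
E
```

```text
clock: 25.58
position: [0.4326, -0.109, 0.0715]
ee_rot: [0.002, -0.677, 0.735, -0.039]
contact_force: [0.8, 0.1, -0.2]
width: 0.0246
t 25.58 pos [ 432.6 -109.    71.5] yaw -94.72 F [ 0.8  0.1 -0.2] w 24.6 q6 1.3
tool shift mm [-215.9   50.5   -2.3]
tool turn -7.32
toolz world xy deg [ 3.24 -3.1 ]
```

View pics/s32.png

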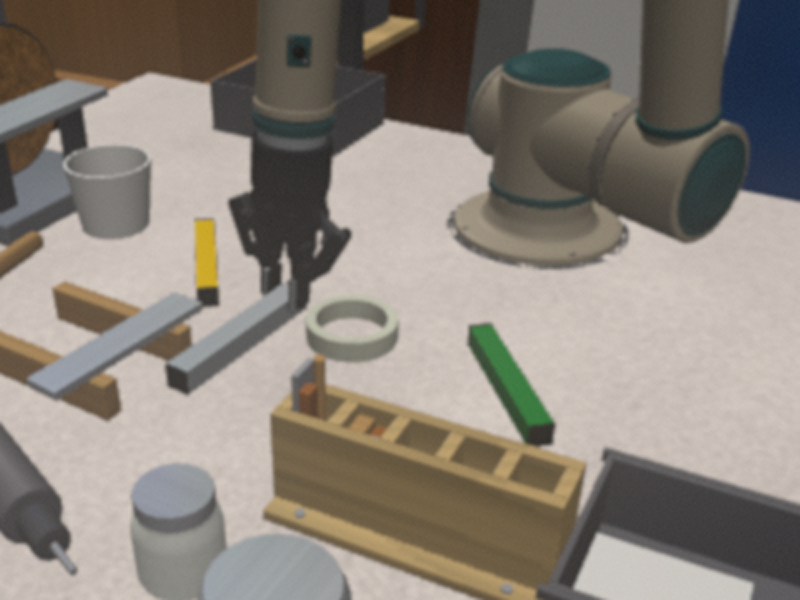

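```bash
python3 -m inch '[[-1,0,20,0,0],[-1,-10,25,0,0],[-1,-25,5,-1,-2],[-1,-30,0,-1,-3],[-1,-30,0,-1,-2.3],[-1,-30,0,-1,0],[-1,-30,0,-1,0],[-1,-30,0,-1,0],[-1,-28,0,-1,0],[-1,-15,0,0,0],[-1,0,0,0,0],[-1,0,0,0,0]]'; python3 - <<'E'
from h import *
s=to([385,165,62],-87.4);tilt()
p=eyes.get_image("wrist"); save(p,'w33')
p=eyes.get_image("scene"); save(p,'s33',(160,60,400,300),2)
E
```

```text
clock: 26.63
position: [0.3705, 0.1302, 0.0498]
ee_rot: [0.007, 0.723, -0.689, 0.034]
contact_force: [0.1, 0.9, -0.6]
width: 0.0243
t 26.63 pos [370.5 130.2  49.8] yaw -87.3 F [ 0.1  0.9 -0.6] w 24.3 q6 1.81
tool shift mm [-33.3 -16.6 -13.5]
tool turn 0.1
toolz world xy deg [ 2.25 -3.21]
```

View pics/w33.png

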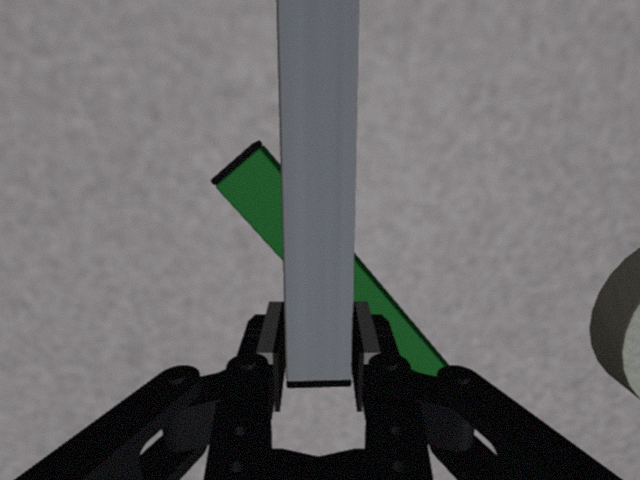

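View pics/s33.png

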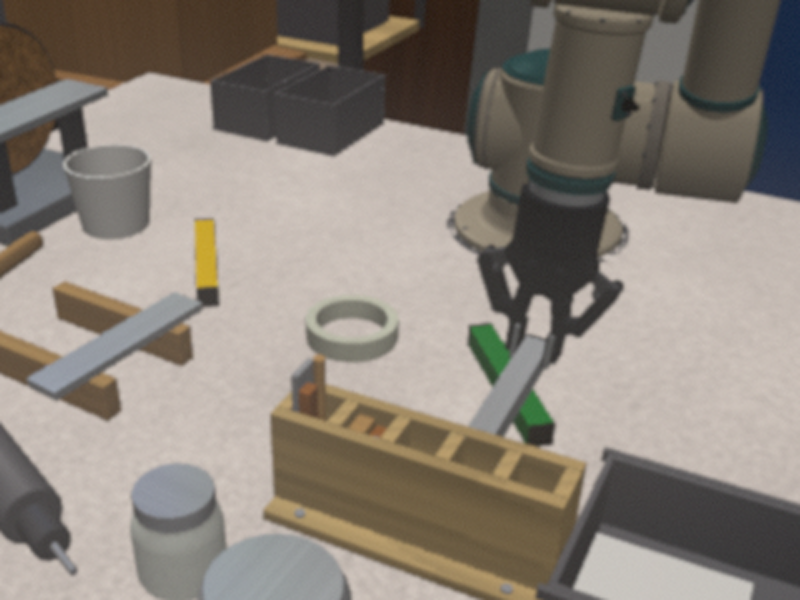

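```bash
python3 -m inch '[[-1,0,-10,0,0],[-1,0,-8,0,0],[-1,0,-6,0,0],[-1,0,-5,0,0]]'; python3 - <<'E'
from h import *
s=to();tilt()
E
```

```text
clock: 27.07
position: [0.3979, 0.1267, 0.0499]
ee_rot: [0.011, 0.721, -0.692, 0.031]
contact_force: [-11.2, -0.1, -0.7]
width: 0.0247
t 27.07 pos [397.9 126.7  49.9] yaw -87.73 F [-11.2  -0.1  -0.7] w 24.7 q6 1.79
toolz world xy deg [ 1.71 -3.36]
```

```bash
python3 -m inch '[[-1,0,-1.5,-10,0],[-1,0,-1.5,-12,0],[-1,0,-1.5,-12,0]]'; python3 - <<'E'
from h import *
s=to();tilt()
p=eyes.get_image("scene"); save(p,'s34',(260,60,300,240),2.5)
p=eyes.get_image("wrist"); save(p,'w34')
E
```

```text
clock: 27.32
position: [0.3988, 0.1261, 0.0817]
ee_rot: [0.017, 0.719, -0.694, 0.027]
contact_force: [-1.8, -0.8, -1.8]
width: 0.0248
t 27.32 pos [398.8 126.1  81.7] yaw -87.97 F [-1.8 -0.8 -1.8] w 24.8 q6 1.78
toolz world xy deg [ 0.9  -3.52]
```

View pics/s34.png

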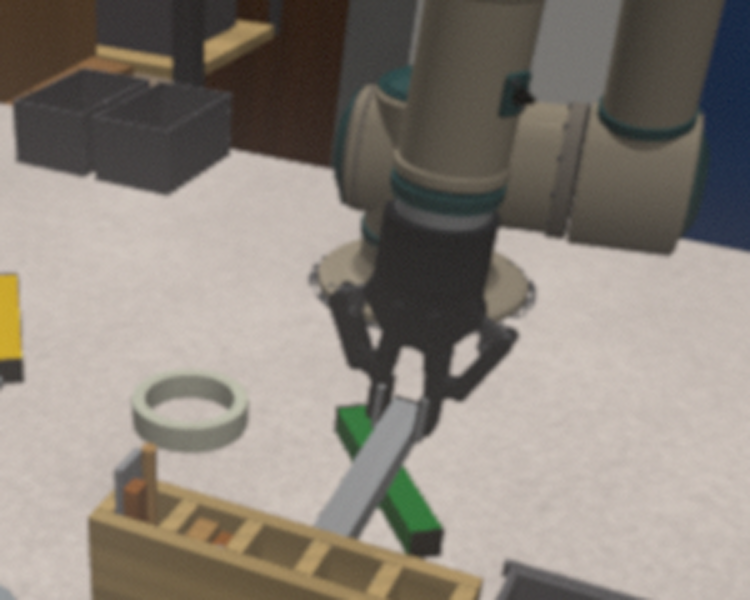

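View pics/w34.png

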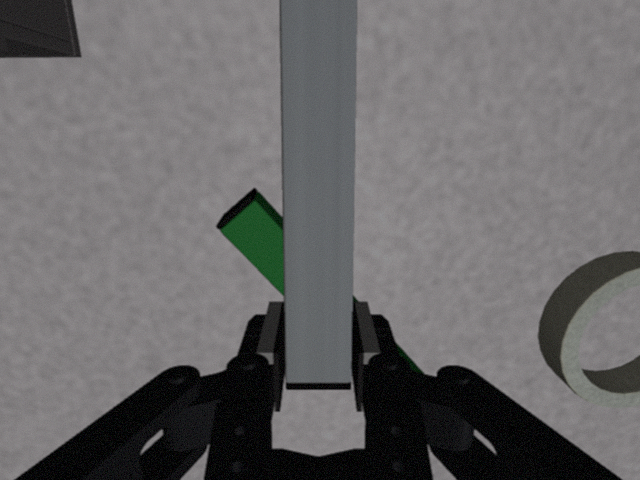

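```bash
python3 -m inch '[[-1,0,-6,-8,0],[-1,0,-5,-11,0],[-1,0,-5,-11,0]]'; python3 - <<'E'
from h import *
s=to();tilt()
p=eyes.get_image("scene"); save(p,'s35',(260,60,300,240),2.5)
E
```

```text
clock: 27.67
position: [0.4053, 0.1265, 0.1086]
ee_rot: [0.024, 0.719, -0.695, 0.02]
contact_force: [-2.2, 0.4, -1.3]
width: 0.0244
t 27.67 pos [405.3 126.5 108.6] yaw -88.06 F [-2.2  0.4 -1.3] w 24.4 q6 1.77
toolz world xy deg [-0.26 -3.64]
```

View pics/s35.png

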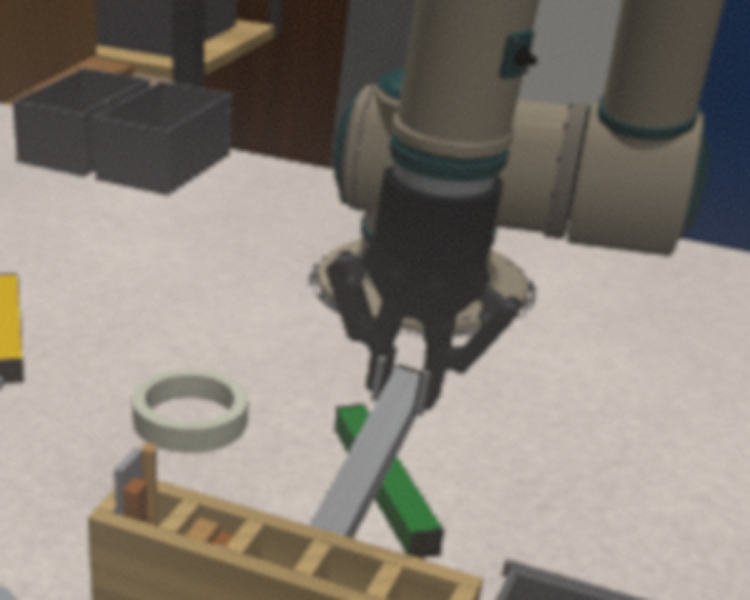

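```bash
python3 -m inch '[[-1,0,-8,-11,0],[-1,0,-8,-11,0],[-1,0,-9,-10,0],[-1,0,-9,-9,0]]'; python3 - <<'E'
from h import *
s=to();tilt()
p=eyes.get_image("scene"); save(p,'s36',(260,60,300,240),2.5)
E
```

```text
clock: 28.05
position: [0.4246, 0.1288, 0.146]
ee_rot: [0.038, 0.718, -0.695, 0.008]
contact_force: [-6.6, 1.4, 3.1]
width: 0.0241
t 28.05 pos [424.6 128.8 146. ] yaw -88.13 F [-6.6  1.4  3.1] w 24.1 q6 1.75
toolz world xy deg [-2.36 -3.72]
```

View pics/s36.png

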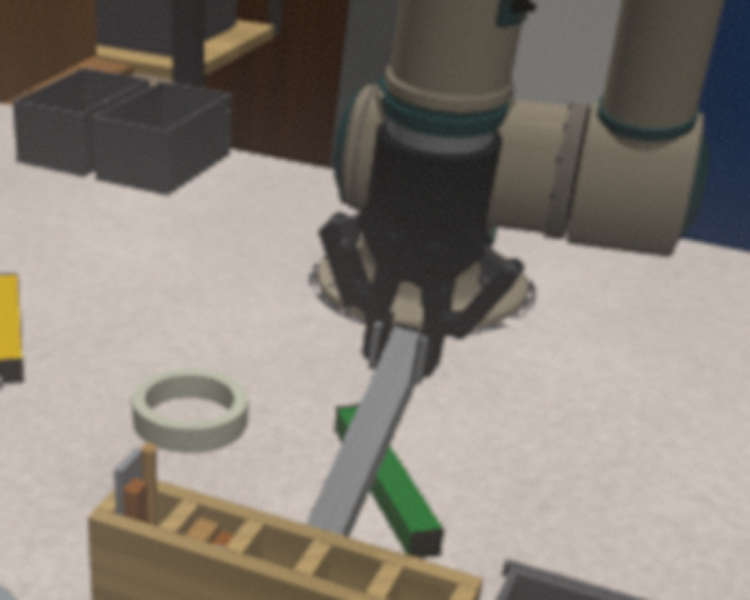

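```bash
python3 -m inch '[[-1,0,-9,-10,0],[-1,0,-10,-10,0],[-1,0,-11,-9,0],[-1,0,-11,-9,0],[-1,0,-12,-8,0],[-1,0,-13,-7,0]]'; python3 - <<'E'
from h import *
s=to();tilt()
p=eyes.get_image("scene"); save(p,'s37',(260,60,300,240),2.5)
E
```

```text
clock: 28.6
position: [0.4923, 0.1325, 0.194]
ee_rot: [0.041, 0.716, -0.696, 0.004]
contact_force: [-1.4, 0.5, -0.4]
width: 0.0238
t 28.6 pos [492.3 132.5 194. ] yaw -88.29 F [-1.4  0.5 -0.4] w 23.8 q6 1.73
toolz world xy deg [-2.93 -3.73]
```

View pics/s37.png

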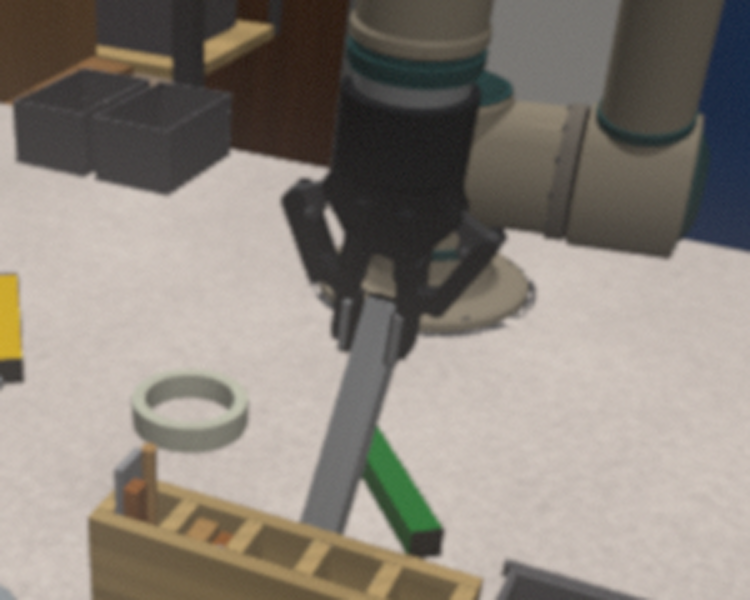

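```bash
python3 -m inch '[[-1,0,-12,-6,0],[-1,0,-13,-5,0],[-1,0,-13,-4,0],[-1,0,-12,-3,0]]'; python3 - <<'E'
from h import *
s=to();tilt()
p=eyes.get_image("scene"); save(p,'s38',(260,60,300,240),2.5)
p=eyes.get_image("wrist"); save(p,'w38')
E
```

```text
clock: 28.98
position: [0.5469, 0.1341, 0.2078]
ee_rot: [0.04, 0.716, -0.697, 0.004]
contact_force: [-1.6, 1.0, -2.2]
width: 0.0245
t 28.98 pos [546.9 134.1 207.8] yaw -88.42 F [-1.6  1.  -2.2] w 24.5 q6 1.71
toolz world xy deg [-2.87 -3.67]
```

View pics/s38.png

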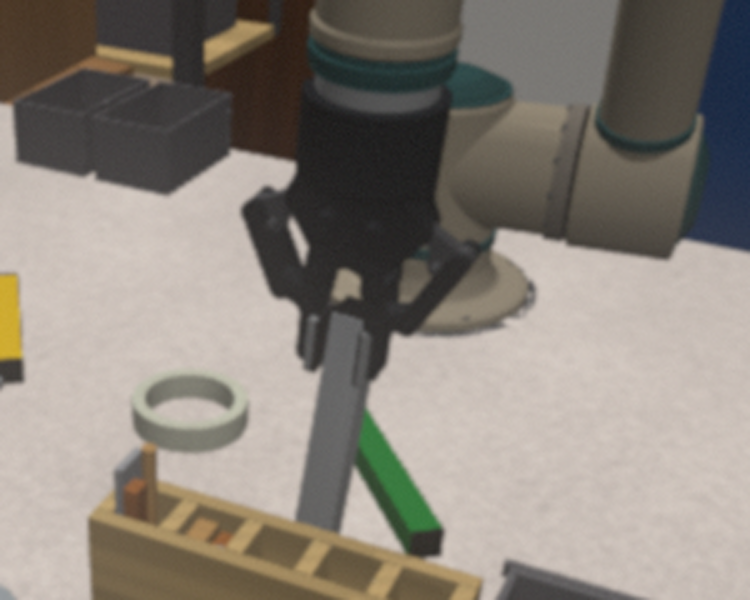

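View pics/w38.png

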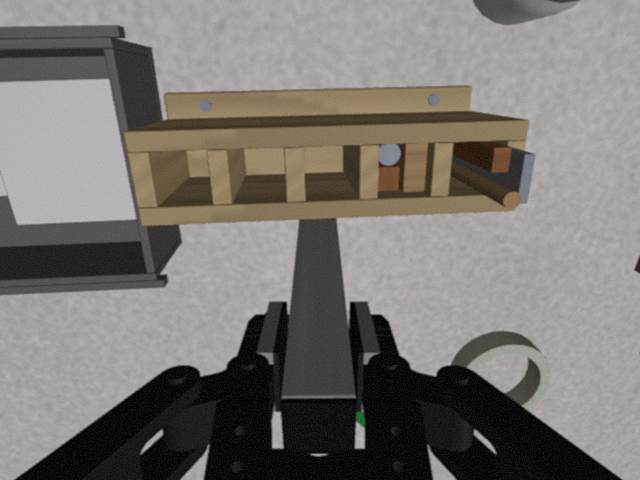

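```bash
python3 -m inch '[[-1,0,4,0,0],[-1,0,4,-10,0],[-1,0,0,-20,0],[-1,0,0,-25,0],[-1,0,0,-15,0],[-1,0,0,0,0],[-1,0,0,0,0]]' 60; python3 - <<'E'
from h import *
s=to();tilt()
p=eyes.get_image("scene"); save(p,'s39',(260,60,300,240),2.5)
p=eyes.get_image("wrist"); save(p,'w39')
E
```

```text
clock: 29.67
position: [0.538, 0.1372, 0.28]
ee_rot: [0.041, 0.715, -0.698, 0.005]
contact_force: [-0.1, 0.5, -1.5]
width: 0.0236
t 29.67 pos [538.  137.2 280. ] yaw -88.47 F [-0.1  0.5 -1.5] w 23.6 q6 1.71
toolz world xy deg [-2.85 -3.77]
```

View pics/s39.png

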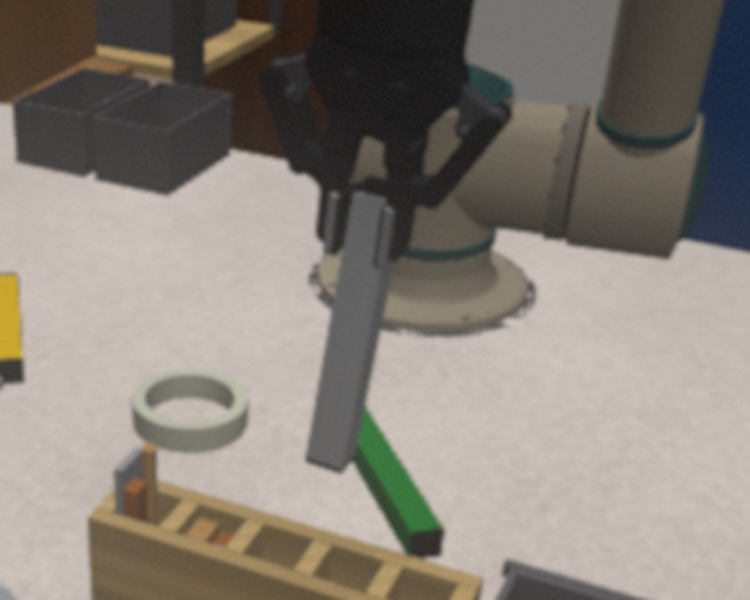

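View pics/w39.png

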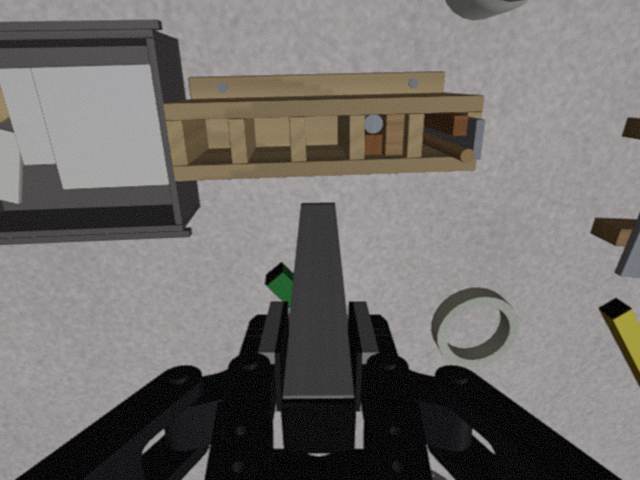

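```bash
cat > fit.py <<'E'
from h import *
from scipy.optimize import least_squares
def fit(p,s,q,W,S,x0):
    # local: z up along tube, origin centre, rotvec x0[3:]
    C={'bp':(.0125,.0125,-.09),'bm':(.0125,-.0125,-.09),'tp':(.0125,.0125,.09),'tm':(.0125,-.0125,.09)}
    def f(x):
        Rm=R.from_rotvec(x[3:]).as_matrix(); o=[]
        for k,v in W.items(): o.append(proj(p,x[:3]+Rm@np.array(C[k]),s)-v)
        for k,v in S.items(): o.append(proj(q,x[:3]+Rm@np.array(C[k]))-v)
        return np.concatenate(o)
    r=least_squares(f,x0,loss='soft_l1'); x=r.x; Rm=R.from_rotvec(x[3:]).as_matrix()
    print('centre',np.round(x[:3]*1000,1),'axis deg xy',np.round(np.degrees(Rm[:2,2]),2),'yaw',np.round(np.degrees(np.arctan2(Rm[1,0],Rm[0,0])),1))
    print('bottom',np.round((x[:3]+Rm@[0,0,-.09])*1000,1),'top',np.round((x[:3]+Rm@[0,0,.09])*1000,1)); print(r.fun.round(1))
    return x
E
python3 - <<'E'
from fit import *
s=to(); p=eyes.get_image("wrist"); q=eyes.get_image("scene")
x=fit(p,s,q,dict(bp=(303,204),bm=(335,204),tp=(283,402),tm=(353,402)),dict(bm=(382.8,243.2),bp=(398,247.2),tm=(400.8,137.2),tp=(415.2,140)),np.array([.54,.12,.22,0,0,0.]))
c=dict(rimxm_ym=(475,168),rimxm_yp=(172,178),rimxp_ym=(484,96))
for uv in ((290,164),(306,163),(291,116),(305,115),(230,165),(245,164),(231,118),(350,163),(351,115),(365,162),(365,114)): print(uv,np.round(atz(p,uv,.1,s)[:2]*1000,1))
save(p,'w39c',(150,60,350,160),2.28)
E
```

```text
t 29.77 pos [537.8 137.2 279.2] yaw -88.46 F [ 0.7  0.1 -1.3] w 23.3 q6 1.71
centre [524.3 132.7 222.2] axis deg xy [-4.68  3.5 ] yaw 1.8
bottom [531.7 127.2 132.6] top [517.  138.2 311.7]
[-1.9  0.4  0.4  0.4 -1.7  0.   4.2  0.  -1.6  2.4 -2.2  3.6 -0.6 -0.9
  2.   0.7]
(290, 164) [566.9 148.2]
(306, 163) [567.9 135.7]
(291, 116) [602.9 147.5]
(305, 115) [603.9 137. ]
(230, 165) [565.4 194.7]
(245, 164) [566.4 183.1]
(231, 118) [600.5 192.1]
(350, 163) [568.4 100.9]
(351, 115) [604.7 102.2]
(365, 162) [569.4  89. ]
(365, 114) [605.6  91.6]
```

View pics/w39c.png

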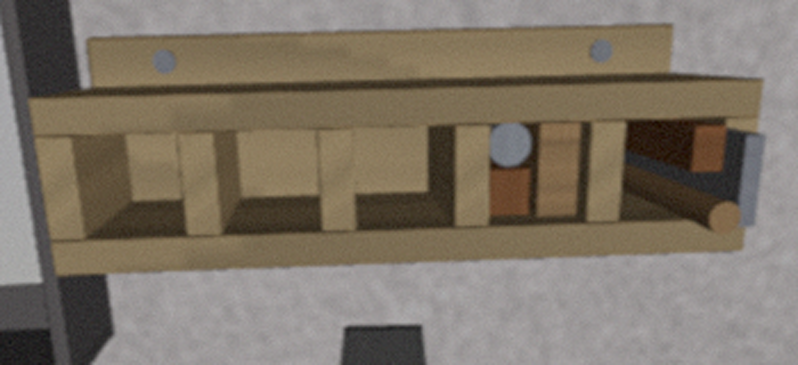

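```bash
python3 - <<'E'
from h import *
to([537.8+55.3,137.2+36,280],-87.4)
E
python3 -m inch '[[-1,-8,-10,-1,0],[-1,-10,-16,-2,0],[-1,-10,-16,-1,0],[-1,-6,-10,0,0],[-1,0,-2,0,0],[-1,0,0,0,0],[-1,0,0,0,0]]'; python3 - <<'E'
from h import *
s=to([593.1,173.2,280],-87.4);tilt()
p=eyes.get_image("wrist"); save(p,'w40'); q=eyes.get_image("scene"); save(q,'s40',(300,60,300,240),2.5)
E
```

```text
t 29.87 pos [537.7 137.  278.2] yaw -88.47 F [-0.2  0.  -0.4] w 23.4 q6 1.71
tool shift mm [-34.5 -56.1  -7.1]
tool turn -1.07
clock: 30.45
position: [0.5933, 0.1758, 0.2696]
ee_rot: [0.046, 0.715, -0.698, 0.001]
contact_force: [-1.1, -0.0, -1.0]
width: 0.0238
t 30.45 pos [593.3 175.8 269.6] yaw -88.47 F [-1.1 -0.  -1. ] w 23.8 q6 1.75
tool shift mm [  3.3   0.9 -10.2]
tool turn -1.07
toolz world xy deg [-3.62 -3.84]
```

View pics/w40.png

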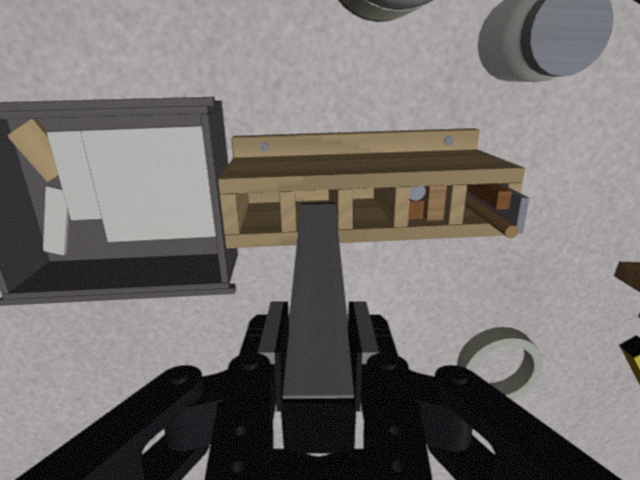

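View pics/s40.png

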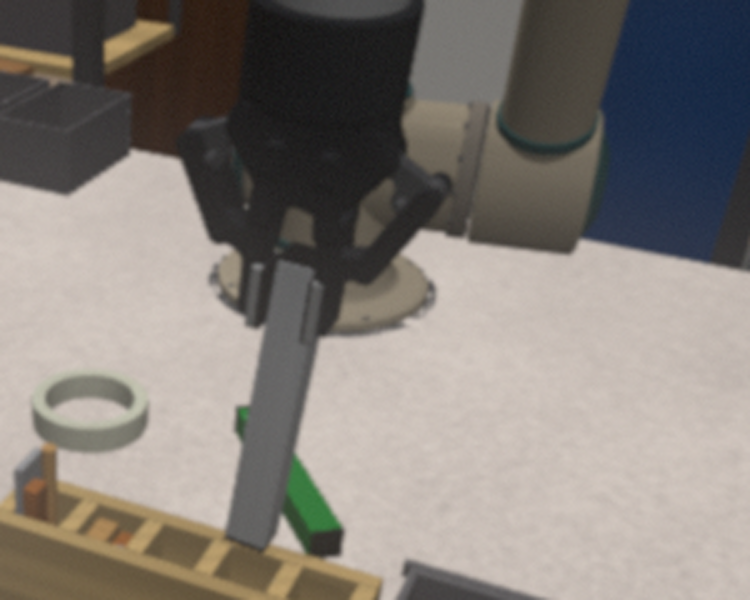

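```bash
python3 - <<'E'
from fit import *
s=to([593.1,173.2,280],-87.4); p=eyes.get_image("wrist"); q=eyes.get_image("scene")
def tri(a,b):
    c1,v1=ray(p,a,s); c2,v2=ray(q,b); v1=v1/np.linalg.norm(v1); v2=v2/np.linalg.norm(v2)
    t=np.linalg.lstsq(np.stack([v1,-v2],1),c2-c1,rcond=None)[0]; print(np.round((c1+t[0]*v1)*1000,1),np.round((c2+t[1]*v2)*1000,1))
tri((301,204),(405.6,279.6)); tri((336,204),(391.2,275.2))
for z in (.11,.12,.13): print(z,[np.round(atz(p,u,z,s)[:2]*1000,1) for u in ((301,204),(336,204))])
for uv in ((282,230),(296,229),(338,228),(353,227),(282,191),(296,190),(338,189),(353,188)): print(uv,np.round(atz(p,uv,.1,s)[:2]*1000,1))
save(p,'w40c',(210,120,330,140),2.4)
E
```

```text
t 30.55 pos [592.8 175.5 270. ] yaw -88.48 F [ 0.3  0.1 -1.8] w 23.4 q6 1.75
tool shift mm [ 2.9  0.4 -9.8]
tool turn -1.08
[599.1 178.4 129. ] [598.4 179.9 129.1]
[598.8 153.  127.3] [597.3 156.8 127.3]
0.11 [array([593.3, 177.9]), array([593.4, 151. ])]
0.12 [array([596.3, 178.2]), array([596.5, 152.2])]
0.13 [array([599.4, 178.5]), array([599.6, 153.4])]
(282, 230) [568.2 192.7]
(296, 229) [569.1 181.4]
(338, 228) [570.  147.2]
(353, 227) [570.9 134.9]
(282, 191) [600.6 192.4]
(296, 190) [601.5 181.6]
(338, 189) [602.6 148.7]
(353, 188) [603.5 136.9]
```

View pics/w40c.png

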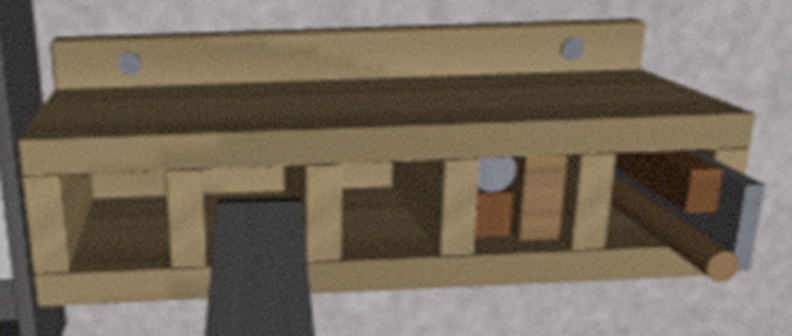

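```bash
python3 -m inch '[[-1,1,-3,6,0],[-1,0,-1,12,0],[-1,-0.7,-1,12,0],[-1,-0.7,-0.7,8,0],[-1,0,0,0,0],[-1,0,0,0,0]]' 40; python3 - <<'E'
from h import *
s=to();tilt()
p=eyes.get_image("wrist"); save(p,'w41',(210,100,240,180),3); q=eyes.get_image("scene"); save(q,'s41',(300,60,300,240),2.5)
E
```

```text
clock: 31.15
position: [0.5991, 0.172, 0.2472]
ee_rot: [0.036, 0.714, -0.699, 0.009]
contact_force: [-0.4, 0.1, -2.0]
width: 0.0234
t 31.15 pos [599.1 172.  247.2] yaw -88.67 F [-0.4  0.1 -2. ] w 23.4 q6 1.75
toolz world xy deg [-2.18 -3.63]
```

View pics/w41.png

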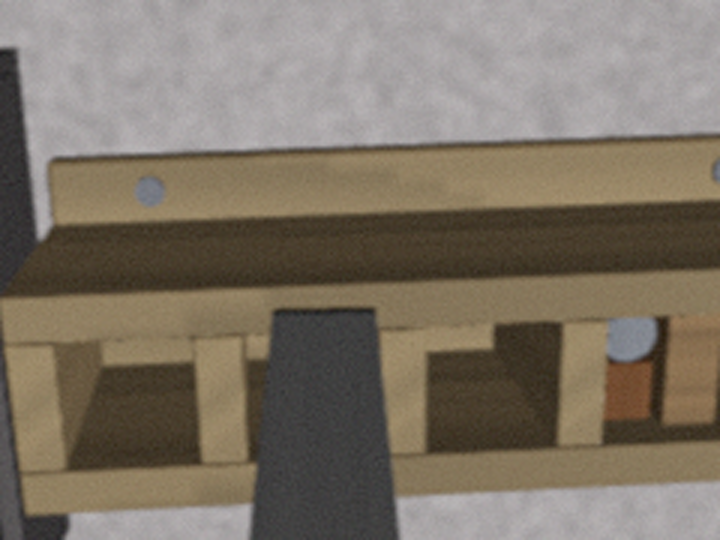

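View pics/s41.png

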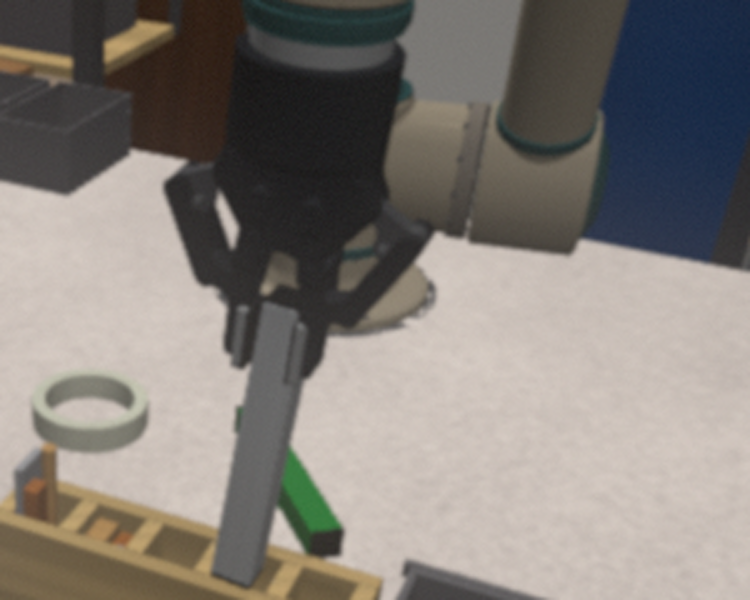

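```bash
python3 - <<'E'
from fit import *
s=to(); p=eyes.get_image("wrist")
for z in (.1,.105,.11): print(z,[np.round(atz(p,u,z,s)[:2]*1000,1) for u in ((301.7,203.3),(335.3,203.3))])
f=lambda a,b:(a/3+210,b/3+100)
for n,uv in dict(cb_yp_xp=(246,332),cb_yp_xm=(250,462),cb_ym_xp=(381,326),cb_ym_xm=(392,455)).items(): print(n,np.round(atz(p,f(*uv),.1,s)[:2]*1000,1))
E
```

```text
t 31.25 pos [598.7 172.  245.9] yaw -88.66 F [ 0.4  0.5 -1.5] w 23.6 q6 1.75
0.1 [array([607.3, 174.7]), array([607.4, 150.1])]
0.105 [array([608.7, 174.8]), array([608.8, 150.7])]
0.11 [array([610.1, 175. ]), array([610.2, 151.3])]
cb_yp_xp [601.7 181.8]
cb_yp_xm [567.3 180.7]
cb_ym_xp [603.4 148.7]
cb_ym_xm [569.1 144.5]
```

```bash
python3 -m inch '[[-1,0,5,-1,0],[-1,0,4,0,0],[-1,0,0,0,0],[-1,0,0,0,0]]'; python3 - <<'E'
from h import *
s=to();tilt()
p=eyes.get_image("wrist"); save(p,'w42',(210,100,240,180),3)
E
```

```text
clock: 31.63
position: [0.5871, 0.1713, 0.243]
ee_rot: [0.04, 0.714, -0.699, 0.006]
contact_force: [0.2, 0.2, -1.7]
width: 0.0234
t 31.63 pos [587.1 171.3 243. ] yaw -88.65 F [ 0.2  0.2 -1.7] w 23.4 q6 1.76
toolz world xy deg [-2.78 -3.74]
```

View pics/w42.png

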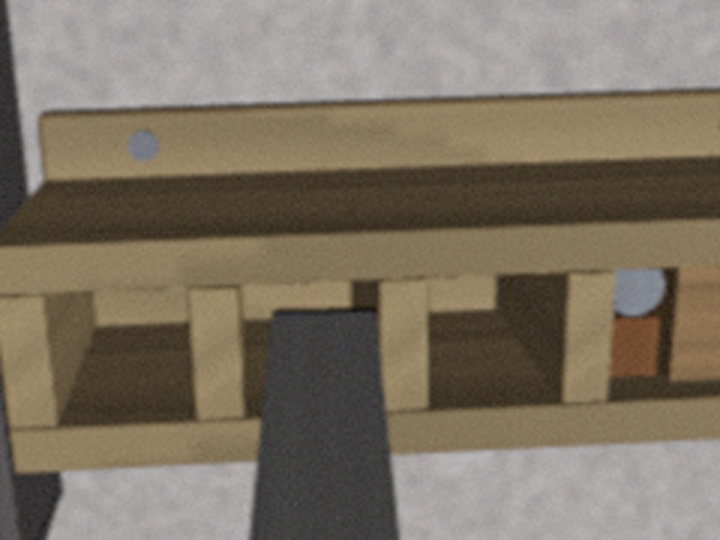

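```bash
python3 -m inch '[[-1,-1.5,-3,0,0],[-1,-0.5,0,6,0],[-1,-0.5,-0.3,8,0],[-1,-0.5,-0.3,6,0],[-1,0,0,0,0]]'; python3 - <<'E'
from h import *
s=to();tilt()
p=eyes.get_image("wrist"); save(p,'w43',(210,100,240,180),3)
E
```

```text
clock: 32.1
position: [0.5901, 0.1734, 0.2198]
ee_rot: [0.041, 0.714, -0.699, 0.005]
contact_force: [-0.3, 0.2, -1.1]
width: 0.0235
t 32.1 pos [590.1 173.4 219.8] yaw -88.64 F [-0.3  0.2 -1.1] w 23.5 q6 1.76
toolz world xy deg [-2.83 -3.75]
```

View pics/w43.png

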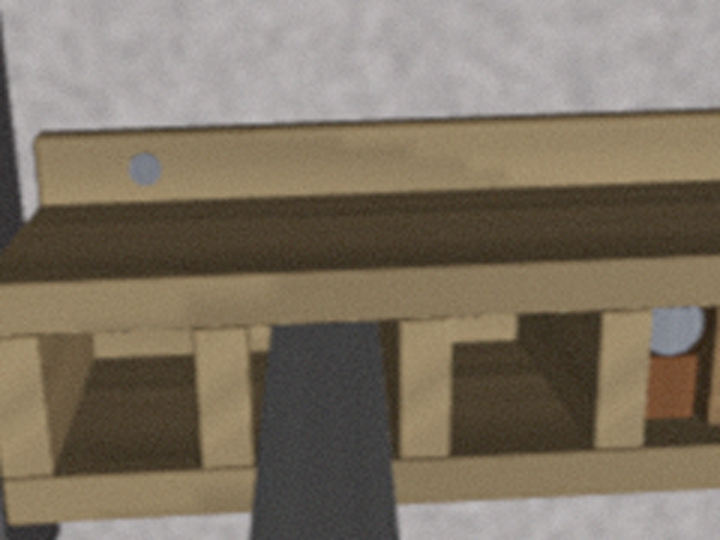

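```bash
python3 -m inch '[[-1,-0.5,-0.3,7,0],[-1,-0.5,-0.3,8,0],[-1,-0.3,0,5,0],[-1,0,0,0,0]]' 30; python3 - <<'E'
from h import *
s=to();tilt()
p=eyes.get_image("wrist"); save(p,'w44',(210,100,240,180),3)
q=eyes.get_image("scene"); save(q,'s44',(300,60,300,240),2.5)
E
```

```text
clock: 32.48
position: [0.5899, 0.1734, 0.198]
ee_rot: [0.041, 0.714, -0.699, 0.005]
contact_force: [0.5, -0.1, -0.7]
width: 0.0233
t 32.48 pos [589.9 173.4 198. ] yaw -88.64 F [ 0.5 -0.1 -0.7] w 23.3 q6 1.76
toolz world xy deg [-2.81 -3.75]
```

View pics/w44.png

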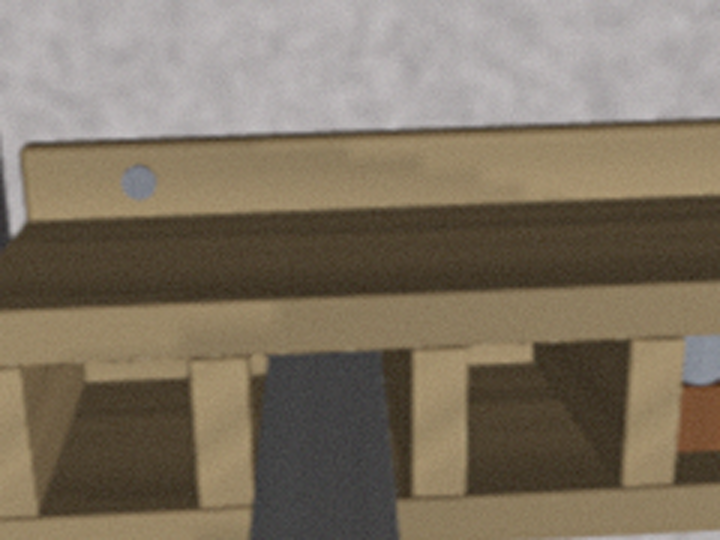

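View pics/s44.png

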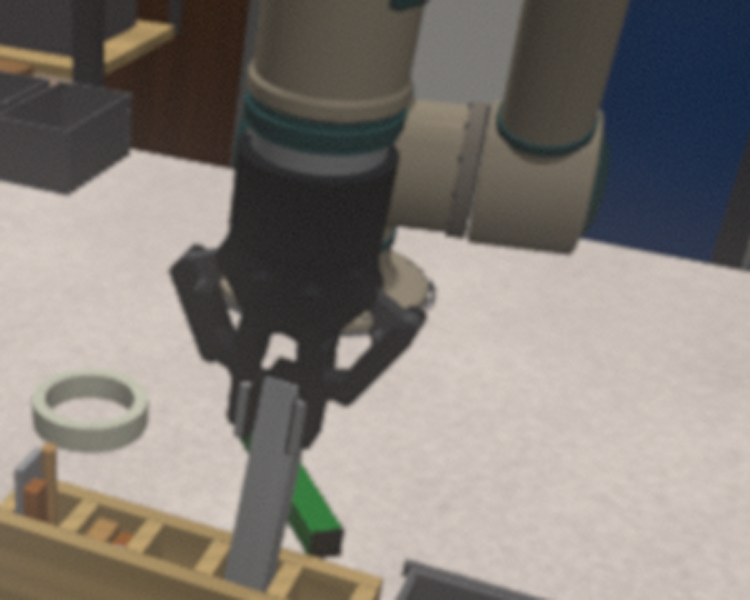

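```bash
python3 -m inch '[[-1,0,-0.6,7,0],[-1,0,-0.6,8,0],[-1,0,-0.6,6,0],[-1,0,0,0,0]]'; python3 - <<'E'
from h import *
s=to();tilt()
p=eyes.get_image("wrist"); save(p,'w45',(210,100,240,180),3)
E
```

```text
clock: 32.92
position: [0.5917, 0.1722, 0.1771]
ee_rot: [0.039, 0.714, -0.699, 0.006]
contact_force: [0.3, 0.2, -1.6]
width: 0.0232
t 32.92 pos [591.7 172.2 177.1] yaw -88.65 F [ 0.3  0.2 -1.6] w 23.2 q6 1.77
toolz world xy deg [-2.62 -3.71]
```

View pics/w45.png

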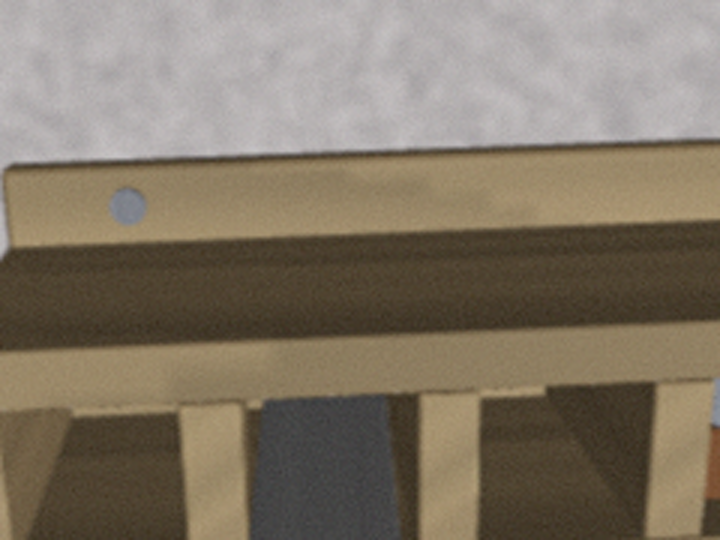

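Free so far; bottom at about 35 mm. Continue slowly.

```bash
python3 -m inch '[[-1,0,-0.5,6,0],[-1,0,-0.5,6,0],[-1,0,-0.4,4,0],[-1,0,0,0,0]]'; python3 -c "
from h import *
to();tilt()"
```

```text
clock: 33.3
position: [0.5923, 0.1711, 0.1601]
ee_rot: [0.039, 0.714, -0.699, 0.006]
contact_force: [0.0, -0.1, -0.6]
width: 0.0235
t 33.3 pos [592.3 171.1 160.1] yaw -88.65 F [ 0.  -0.1 -0.6] w 23.5 q6 1.77
toolz world xy deg [-2.63 -3.7 ]
```

```bash
python3 -m inch '[[-1,0,-0.3,3,0],[-1,0,-0.3,3,0],[-1,0,0,0,0]]'; python3 -m inch '[[-1,0,-0.3,2,0],[-1,0,0,0,0]]'; python3 - <<'E'
from h import *
to();tilt()
q=eyes.get_image("scene"); save(q,'s46',(300,60,300,240),2.5)
E
```

```text
clock: 33.55
position: [0.594, 0.1709, 0.1575]
ee_rot: [0.037, 0.714, -0.699, 0.008]
contact_force: [-1.4, 0.5, -1.8]
width: 0.0237
clock: 33.72
position: [0.5938, 0.1709, 0.1573]
ee_rot: [0.037, 0.714, -0.699, 0.007]
contact_force: [-0.7, 0.6, -0.8]
width: 0.0232
t 33.72 pos [593.8 170.9 157.3] yaw -88.68 F [-0.7  0.6 -0.8] w 23.2 q6 1.77
toolz world xy deg [-2.37 -3.65]
```

View pics/s46.png

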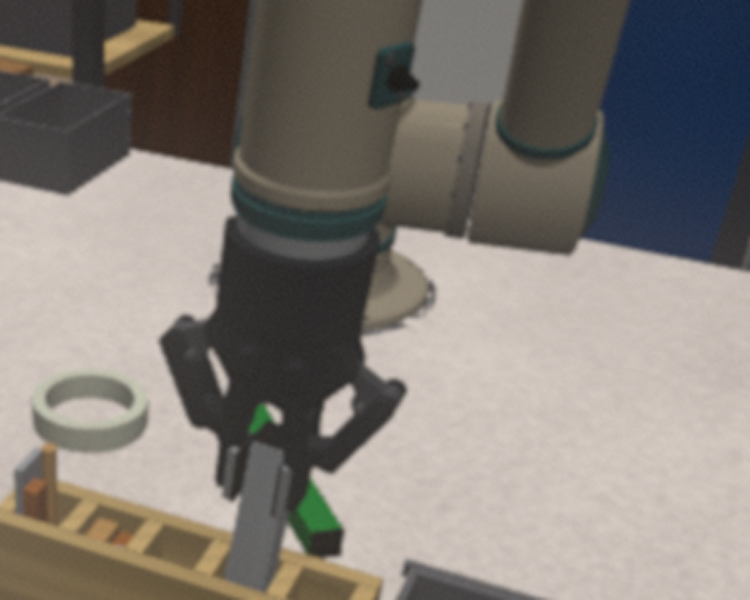

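```bash
python3 -m inch '[[-1,0,-0.3,4,0],[-1,0,0,3,0]]'; python3 -m inch '[[-1,0,0,3,0],[-1,0,0,0,0]]'; python3 -c "
from h import *
to();tilt()"
```

```text
clock: 33.93
position: [0.5958, 0.1708, 0.1567]
ee_rot: [0.034, 0.714, -0.699, 0.01]
contact_force: [-3.9, -0.2, 15.7]
width: 0.0238
clock: 34.1
position: [0.5957, 0.1707, 0.1574]
ee_rot: [0.033, 0.714, -0.699, 0.011]
contact_force: [-1.7, -0.5, -2.0]
width: 0.0237
t 34.1 pos [595.7 170.7 157.4] yaw -88.7 F [-1.7 -0.5 -2. ] w 23.7 q6 1.77
toolz world xy deg [-1.79 -3.57]
```

```bash
python3 -m inch '[[-0.3,0,0,0,0],[-0.3,0,0,0,0],[0.1,0,0,0,0],[0.1,0,0,0,0]]'; python3 - <<'E'
from h import *
to();tilt()
q=eyes.get_image("scene"); save(q,'s47',(300,60,300,240),2.5)
p=eyes.get_image("wrist"); save(p,'w47')
E
```

```text
clock: 34.43
position: [0.5978, 0.1708, 0.1566]
ee_rot: [0.031, 0.714, -0.699, 0.012]
contact_force: [0.5, -0.1, 0.8]
width: 0.0468
t 34.43 pos [597.8 170.8 156.6] yaw -88.7 F [ 0.5 -0.1  0.8] w 46.8 q6 1.77
toolz world xy deg [-1.52 -3.55]
```

View pics/s47.png

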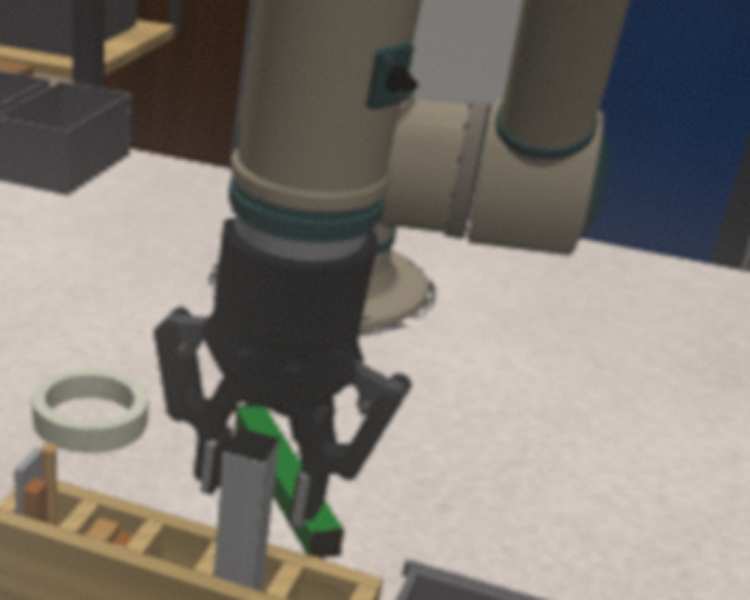

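View pics/w47.png

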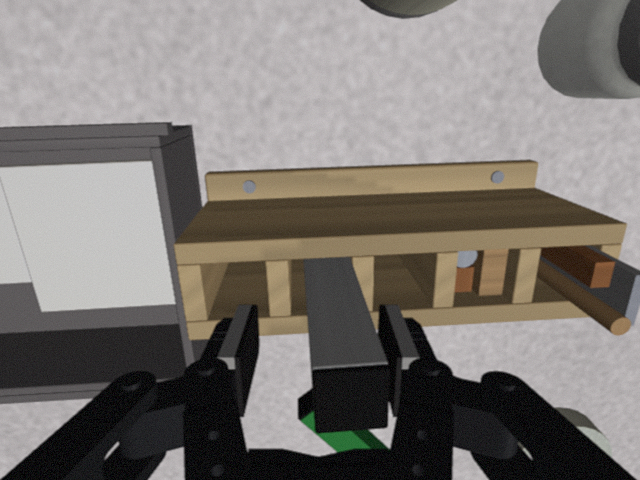

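```bash
python3 -m inch '[[1,0,0,0,0],[1,0,0,0,0],[1,0,0,0,0],[1,0,0,-20,0],[1,0,0,-35,0],[1,0,0,-35,0],[1,0,0,-20,0],[1,0,30,0,0],[1,0,35,0,0],[1,0,35,0,0],[1,0,30,0,0],[1,0,0,0,0],[1,0,0,0,0],[1,0,0,0,0]]'; python3 - <<'E'
from h import *
s=to()
q=eyes.get_image("scene"); save(q,'s48'); 
p=eyes.get_image("wrist"); save(p,'w48')
t=eyes.get_image("top"); save(t,'t48')
E
```

```text
clock: 35.7
position: [0.4673, 0.1749, 0.2732]
ee_rot: [0.032, 0.714, -0.699, 0.012]
contact_force: [0.8, 0.9, -0.8]
width: 0.0849
t 35.7 pos [467.3 174.9 273.2] yaw -88.76 F [ 0.8  0.9 -0.8] w 84.9 q6 1.81
```

View pics/s48.png

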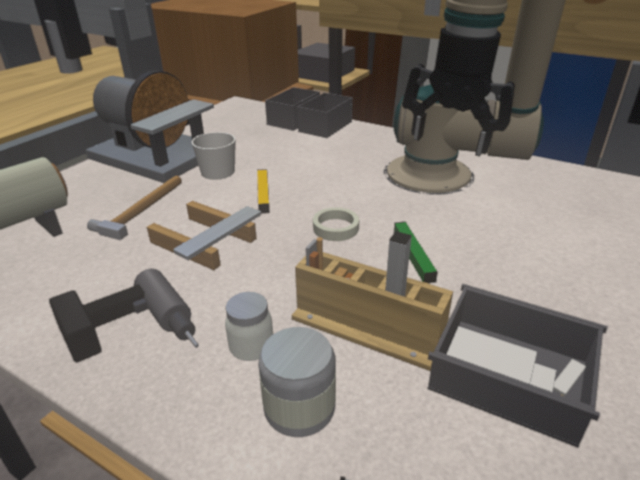

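View pics/w48.png

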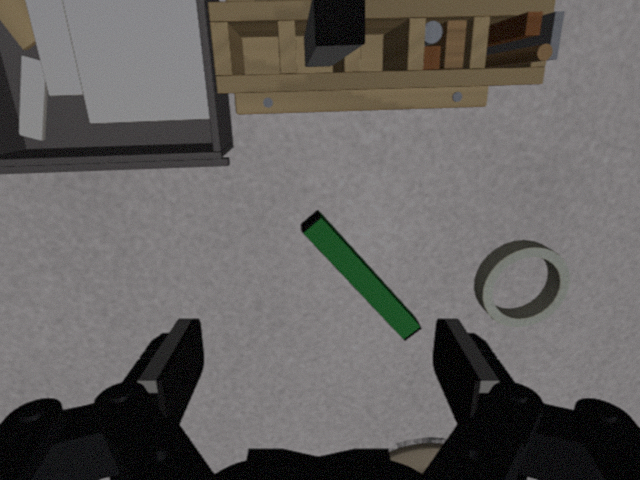

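View pics/t48.png

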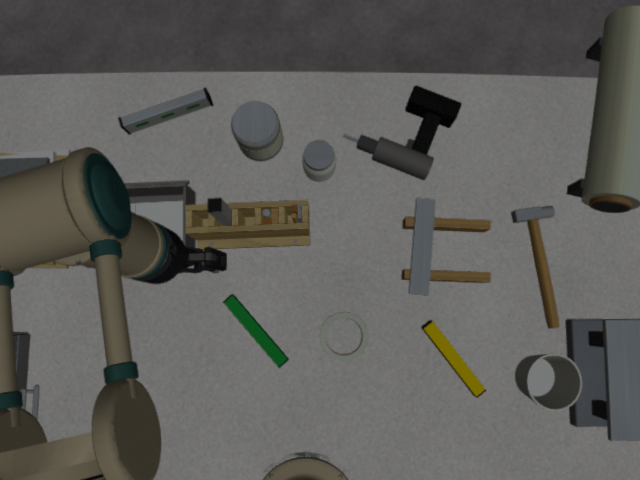

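```bash
python3 - <<'E'
from h import *
q=eyes.get_image("scene"); save(q,'s49',(340,210,120,120),5); t=eyes.get_image("top"); save(t,'t49',(180,185,60,60),8)
E
```

```text
(no output)
```

View pics/s49.png

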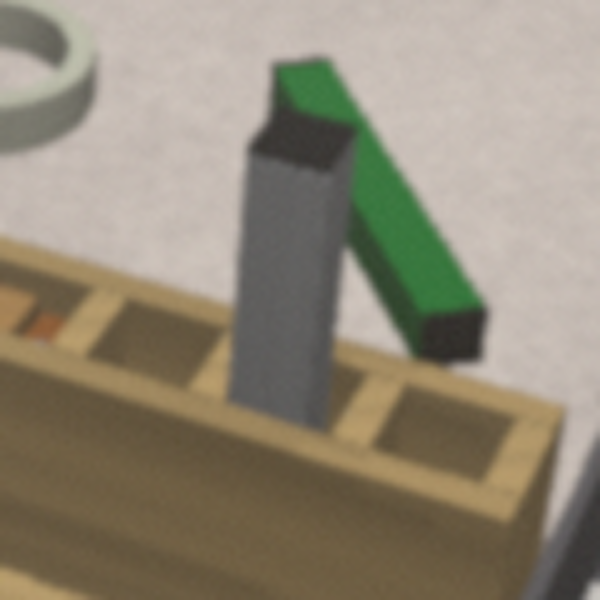

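View pics/t49.png

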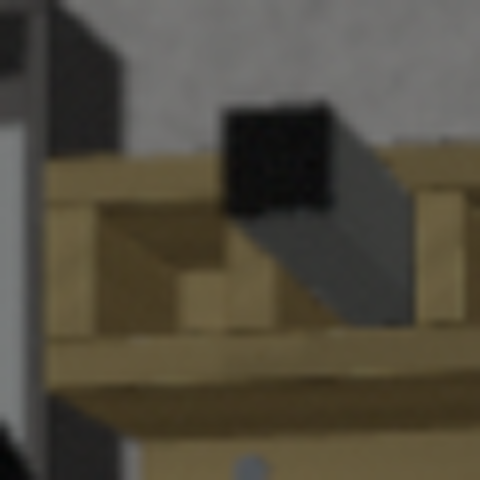

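```bash
python3 - <<'E'
from h import *
q=eyes.get_image("scene"); t=eyes.get_image("top")
c1,v1=ray(t,(277/8+180,159/8+185)); c2,v2=ray(q,(302/5+340,142/5+210))
v1/=np.linalg.norm(v1); v2/=np.linalg.norm(v2)
k=np.linalg.lstsq(np.stack([v1,-v2],1),c2-c1,rcond=None)[0]
print(np.round((c1+k[0]*v1)*1000,1),np.round((c2+k[1]*v2)*1000,1))
E
```

```text
[589.2 161.1 189.1] [588.6 162.4 189.3]
```

The top of the tube measures about 189 mm against the 192 mm expected, so it's at the bottom. Handing in.

```bash
python3 -c "
from rig import manip
print(manip.get_state()['clock']); print(manip.sign_off())"
```

```text
36.05
the job is handed in; nothing more can be done
None
```

The offcut is in the scrap box and the square tube is standing on end in the middle free compartment (cell_b). I handed the job in at 36.05 s on the robot's clock.

- **Offcut:** I slid it off the rack by its edge into the box. It first came to rest on the box's near rim, so I pushed it again until it lay flat on the floor of the box.
- **Tube:** The tool only points down, so the tube had to be swung upright in the grip. I tried letting it swing in a loosened grip, but it slipped out and **dropped onto the table twice**, once onto the ring lying there. I then turned it upright by holding its free end against the side of the rack. I lowered it in small steps; the highest reading on touching the bottom was about 16 N.

**Last checks:**
- The top of the tube measured 189 mm against 192 mm expected, so it is on the bottom within the calibration error.
- The offcut was flat in the box.
- By eye, the flat bar, screw jar, ring and the green and yellow bars look unmoved.
- The gripper was open and clear of everything.

**Odd readings:** The finger opening read 23–24 mm on the 25 mm tube during the last part, and the tool had drifted about 4° off vertical.

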